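# Change a bamboo drilling jig over from square blanks to round pots

### The job

Change the drilling jig over from square blanks to round bamboo pots: lift the locating bar off its pivot pin, turn it end for end, refit it fully down on the pin with the V-notched end towards the work support, and leave it swung home against its working stop. Turn the height ring of the work support to the three-line mark. Leave the pots, the square blank and the brush where they are.

Things in the scene. Friction and masses are not known exactly. Their poses are not given: they have to be found in the camera images.
- jig: Drilling jig bolted to the bench: grey plate 330 x 140 x 16 mm. Origin under the plate's centre on the bench, x along the plate from the pivot pin (at x = -85 mm, y = 0) to the work support (a vertical steel barrel at x = +100 mm, y = 0), z up.
- pin_seat (a point): Centre of the pivot pin at the top face of its 32 mm wide seat boss, 76 mm above the bench. The steel pin is 12 mm thick and stands 24 mm above this point; its last 6 mm taper to 6 mm. Axes as the jig.
- rail_mid (a point): Middle of the top of a steel wear rail that carries the bar: an arc 10 mm wide, 95 mm from the pin's axis, from -15 to +90 degrees about the pin (0 = towards the work support, positive anticlockwise from above), top level with pin_seat. A parking stop post like the working stop limits the bar's swing at about 72 degrees.
- working_stop (a point): Top centre of the working stop post on the rail: 11 mm across, rising 16 mm above the rail. The bar is home when its long side touches this post from the jig's +y side: the bar then lies along the jig's x and points straight at the work support.
- bar_center (a point): Centre, half-way up (centre of mass within 5 mm) of the loose locating bar: an aluminium bar 26 mm wide, 14 mm thick, 0.2 to 0.35 kg, the same on both faces. x from its V-notched end (120 degree V jaw 58 mm wide, reaching 107 mm from here) to its square end (pad 50 mm wide, 110 mm from here). Two 14 mm through holes lie 45 mm either side.
- hole_v (a point): Centre (half-way up) of the bar's hole next to the V-notched end. At the start this hole is on the pin, the square pad is the working end, and the bar lies on seat and rail, swung anywhere between 0.4 and 1.2 rad from home; it turns freely on the pin.
- hole_square (a point): Centre (half-way up) of the bar's hole next to the square pad; this one goes on the pin. Seated, it is 7 mm above pin_seat.
- height_ring (a joint): Angle of the height ring, rad, growing anticlockwise from above. Sprung detents at 0 (one-line mark), 0.6 (two lines), 1.2 (three lines), 1.8 (four lines), end stops just beyond; from up to 0.15 away it clicks home by itself. It takes up to about 0.2 N m. Turning raises the barrel's anvil 9 mm per rad.
- ring_center (a point): Centre of the knurled steel height ring around the barrel, half-way up, 52 mm above the bench. Ring 56 mm across, 16 mm high. The point's x points to the ring's pointer; at joint value 0 that is 0.9 rad clockwise of the jig's x. The engraved marks are on a 94 mm wide flange below, 22 mm above the bench.
- barrel_top (a point): Top centre of the fixed steel barrel, 44 mm across, 66 mm above the bench (6 mm above the ring). A round anvil 36 mm wide stands 4 to 20 mm above it.
- ring_pointer (a point): Outer end of the ring's pointer, a lug 9 mm wide and 10 mm high that stands 16 mm out from the ring (to 44 mm from its axis), 49 mm above the bench at mid-height.
- pot_wide_mid (a point): Half-way up a standing bamboo pot, 78 mm across and 120 mm high, loose beside the jig: leave it alone.
- pot_tall_mid (a point): Half-way up a standing bamboo pot, 64 mm across and 150 mm high, loose beside the jig: leave it alone.
- blank_mid (a point): Half-way up a square laminated bamboo blank, 45 x 45 x 80 mm, standing loose beside the jig: leave it alone.
- bench_brush: Small bench brush lying loose beside the jig, origin under it, x along its handle: leave it alone.
Mind the look-alikes: they are no part of the job. What is shaped like the part that bears bar_center but blue, orange or purple is not meant.

How it is judged:
By the outcome, as a careful person would: the job done as asked, in the order asked, and still so for the second after the job is handed in, with the robot touching nothing.
It also fails if it takes over 58 s, if anything falls off the work surface, if the arm or the gripper's body presses on something with over 40 N, if the wrist force passes 120 N, or if a joint passes its speed limit or range.

### The arm

A 6-joint arm with a two-finger parallel gripper is mounted at the origin on the work surface. World frame = base frame: x ahead of the robot, y to its left, z up, the work surface at z = 0. Lengths are in m, angles in rad, forces in N, time in s.
With the tool pointing down it reaches from about 0.225 to 0.725 m from the base axis. Payload 3.1 kg.
Tool frame: the origin (TCP) lies at the very end of the fingers, on their centre line; the grasp point (between the pads) lies 19 mm behind it (env.grip_point_offset is the z of the grasp point in the tool frame, in m); z points along the fingers, y is the direction in which the jaws open and shut (so a half turn about z gives the same grasp; the last joint's range is limited). The gripper opens to 85 mm and grips with 20 to 120 N. Pads are 22 mm wide; open, the fingers measure 114 mm over their backs; the gripper's body (76 mm by 85 mm) begins 54 mm behind the grasp point. The pads swing forward as they close: fully open they stand 13 mm farther back than shut.
Start: joints at [1.101, 0.048, 0.099, 1.622, 0, 1.443], TCP at [0.176, 0.495, 0.231] pointing down, gripper open.
Joint ranges: [-2.91, 2.91], [-0.99, 1.94], [-1.21, 1.42], [-2.12, 2.29], [-1.49, 1.47], [-3.14, 3.14]. Speed limits (rad/s): [2.79, 2.79, 3.14, 3.14, 3.14, 3.14].

### API

Orientations are given as a unit quaternion [x, y, z, w].
In Python, from station import env, imaging, hand_in gives the robot as it stands.
- The arm moves only by the tool drive_tool, never from a script. Its argument "deltas" is a list of rows, each a list of 7 numbers: the turn, a rotation vector about the tool's x, y, z in degrees, then the shift along the tool's x, y, z in m, then the gripper command: -1 is fully open, 1 is shut, values between are in proportion. A call has exactly 8 rows; each row shifts and turns the pose as measured when the row begins, along the tool's axes as they then stand; what a row does not reach is not made up. A row lasts 1/12 s, in which the tool goes at most 41.7 mm and 7.16 degrees, less where a joint would pass 70% of its speed; a pose out of reach is approached as far as the arm can. A call with a gripper value outside its range is refused whole. The fingers move at their own pace and stop on an object; "grip_force" is the grip in N (left out, the last holds). Time passes only in rows, so rows that do not move let the fingers close, or fill a call up. It gives the time, the measured TCP pose, the force and the opening at its end, in the units of the state.
- env.observe(): the state, without advancing time (a new reading comes with each control period).
- imaging.capture(name): name is "side" or "top" or "wrist"; returns a dict with "color" (384x512x3 uint8, red, green, blue), "fx", "fy", "cx", "cy" (pixels), "R" (3x3) and "t" (3): a world point X has camera coordinates R X + t; the wrist camera has in their place "T_tool_cam" (4x4, takes a point from camera to tool coordinates, whose origin is the TCP and whose axes are the flange's). Camera axes: x right, y down, z forward; pixel columns grow to the right and rows downward; lengths in m; the calibration is good to about 2 mm. A picture is of the moment at which its call begins: read the wrist's pose just before it. There is no depth.
- hand_in(): hands the job in, once; it reports no verdict.
The state is a dict: "time": time; "qpos": joint angles; "qd": joint speeds; "effort": joint torques, N m; "tcp_pos": TCP position; "orientation": TCP orientation; "contact_force": force on the tool from outside, world axes, zero at the start; "ft_torque": the same for the moment, N m; "finger_gap": opening from 0.0 (shut) to 1.0 (fully open).
Only numpy, scipy, OpenCV 4.12 (cv2) and the standard library are available. Lean on these libraries where they do the work, as an engineer would, in place of code of your own. Each camera call takes 0.05 s, during which the arm holds its last target.

## Working session

There is one attempt and no reset: what is moved stays moved. The work goes in short steps, Python scripts to look and compute and a tool call to move; the robot and the scene stay as the last step left them, time stands still between calls to the robot, and variables do not carry over. Pictures are saved under pics/ and viewed, and the job is handed in when it is done.

Besides the shell and the picture viewer there is one more tool, called by a JSON object that holds its "api" and its "payload", one argument or row to a line. drive_tool: Moves the arm, as the interface text tells. Its arguments: {"type":"object","properties":{"deltas":{"type":"array"},"grip_force":{"type":"number"}},"required":["deltas"]}

```bash
ls; mkdir -p pics
python3 - <<'E'
from station import env, imaging
import cv2,json
print(env.observe())
print(env.grip_point_offset)
import pickle
d={}
for n in ("side","top","wrist"):
    c=imaging.capture(n); d[n]=c
    cv2.imwrite(f"pics/{n}0.png",c["color"][:,:,::-1])
    print(n,{k:(v.tolist() if hasattr(v,'tolist') else v) for k,v in c.items() if k!='color'})
pickle.dump(d,open("cap0.pkl","wb"))
E
```

```text
pics
{'time': 0.0, 'qpos': array([1.10119894e+00, 4.87366295e-02, 9.75721115e-02, 1.62198507e+00,
       1.01538276e-05, 1.44301009e+00]), 'qd': array([-5.78567550e-04,  9.55239699e-04,  4.24626600e-04, -4.68495665e-04,
        4.25292392e-05, -9.96340230e-05]), 'effort': array([ 1.51191825e-04, -3.38785100e+01,  3.20013607e+01,  2.03865540e-02,
       -1.93399728e-05, -1.79252964e-06]), 'tcp_pos': array([0.17569938, 0.49407676, 0.2301116 ]), 'orientation': array([ 1.70074687e-01,  9.85430473e-01, -1.12303548e-03, -3.51098633e-04]), 'contact_force': array([ 0.63425776,  0.04665191, -0.42686958]), 'ft_torque': array([-0.03904524, -0.01019526, -0.01279711]), 'finger_gap': 1.0015462824631722}
-0.0187
side {'fx': 369.4382620429358, 'fy': 369.4382620429358, 'cx': 252.1805297344672, 'cy': 194.88917647471783, 'R': [[-0.9984340718228782, -0.053484809954645024, 0.016394490760722896], [-0.040123182149839114, 0.48045671944364493, -0.8761001489530872], [0.038981206720146, -0.8753860381829072, -0.4818503395008402]], 't': [0.5088679032744735, 0.1428261486506176, 0.9405383210890744]}
top {'fx': 403.1269573471624, 'fy': 403.1269573471624, 'cx': 248.86068597681407, 'cy': 201.16894883937968, 'R': [[-0.020235962917465357, -0.9994932610132217, -0.024570856597982603], [-0.9968721767416459, 0.022048593308860904, -0.07589283741877868], [0.0763961323836206, 0.022958238657530168, -0.9968131972614367]], 't': [-0.048554219766955474, 0.5165814789215329, 1.1226004965348113]}
wrist {'fx': 341.41953805627776, 'fy': 341.41953805627776, 'cx': 258.42227844658674, 'cy': 190.18518204687786, 'T_tool_cam': [[0.0005809469700245336, -0.9474826778404579, -0.3198065629296759, 0.08117149149510523], [0.9999998209846725, 0.0005962615023821874, 5.0028432529174175e-05, 0.00042023664861512433], [0.00014328726846323986, -0.3198065347432656, 0.9474828546228492, -0.1410067130573319], [0.0, 0.0, 0.0, 1.0]]}
```

View pics/top0.png

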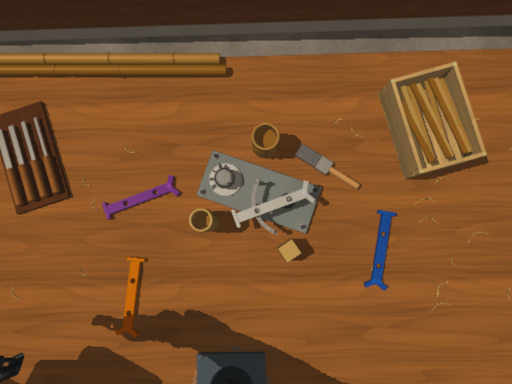

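View pics/side0.png

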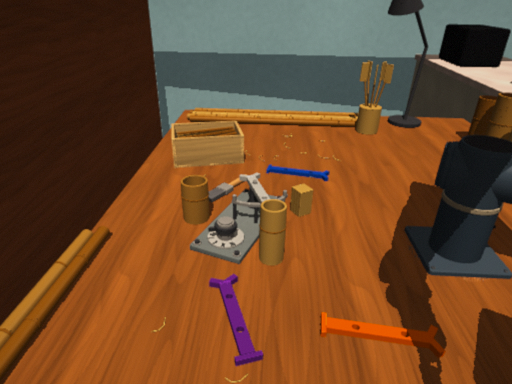

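View pics/wrist0.png

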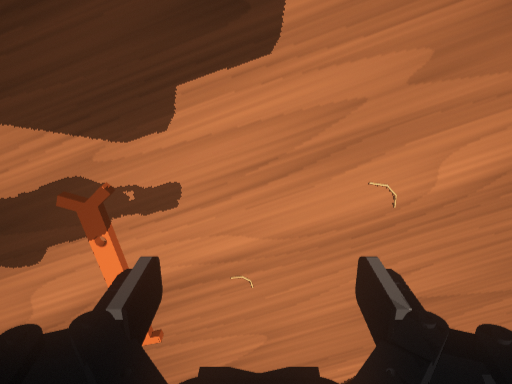

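Candidates in the top view: the silver bar at (274,204), on the jig, plus the purple (141,197), orange (132,295) and blue (381,250) look-alikes. I choose the silver one. Next is a close crop to check it.

Run:
```python
import pickle,cv2
d=pickle.load(open("cap0.pkl","rb"))
c=d["top"]["color"][110:270,180:340,::-1]
cv2.imwrite("pics/top_crop.png",cv2.resize(c,(600,600),interpolation=cv2.INTER_CUBIC)) # 3.75x
c=d["side"]["color"][160:280,170:330,::-1]
cv2.imwrite("pics/side_crop.png",cv2.resize(c,(800,600),interpolation=cv2.INTER_CUBIC)) #5x
```

```text
(no output)
```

View pics/top_crop.png

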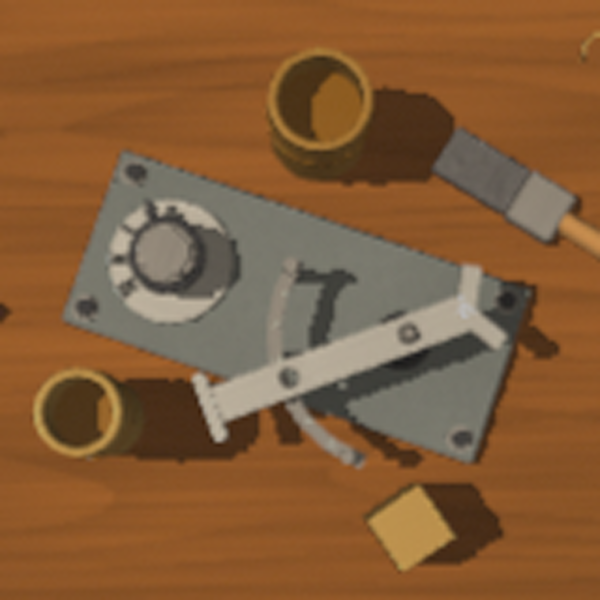

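View pics/side_crop.png

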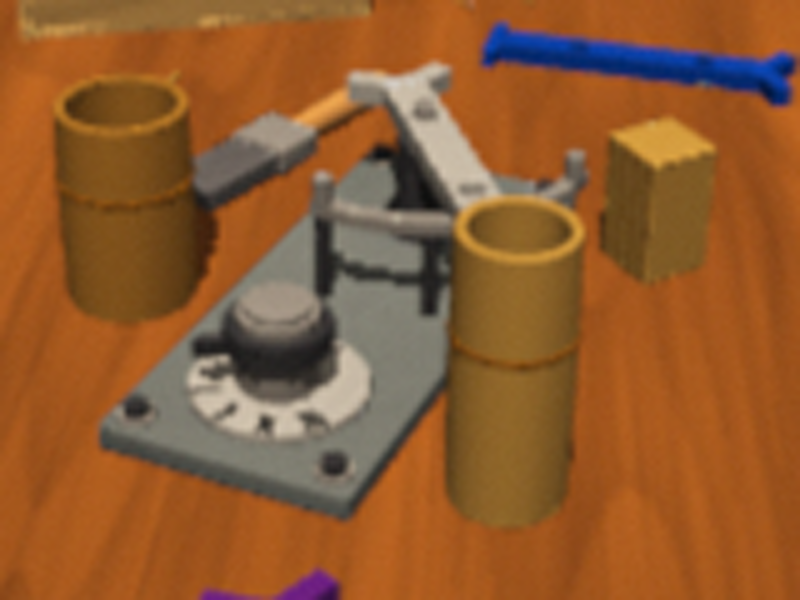

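```bash
cat > h.py <<'E'
import numpy as np, cv2, pickle
from scipy.spatial.transform import Rotation as Ro
def ray(c,uv,z,pose=None):
    uv=np.asarray(uv,float); d=np.array([(uv[0]-c["cx"])/c["fx"],(uv[1]-c["cy"])/c["fy"],1])
    R,o=cam(c,pose); d=R@d
    return o+d*(z-o[2])/d[2]
def cam(c,pose=None):
    if "R" in c:
        R=np.array(c["R"]).T; return R,-R@np.array(c["t"])
    T=np.array(c["T_tool_cam"]); Rt=Ro.from_quat(pose["orientation"]).as_matrix()
    return Rt@T[:3,:3], Rt@T[:3,3]+np.array(pose["tcp_pos"])
def proj(c,X,pose=None):
    R,o=cam(c,pose); p=R.T@(np.asarray(X)-o)
    return np.array([c["fx"]*p[0]/p[2]+c["cx"],c["fy"]*p[1]/p[2]+c["cy"]])
def cap(n,fn,crop=None,s=1):
    from station import env,imaging
    st=env.observe(); c=imaging.capture(n); c["pose"]=st
    pickle.dump(c,open(f"{fn}.pkl","wb"))
    return c
E
python3 - <<'E'
from h import *
d=pickle.load(open("cap0.pkl","rb"))
c=d["top"]
f=lambda p:(np.array(p)+0.0)/3.75+[180,110]-0.37
cs=[ray(c,f(p),.016)[:2] for p in [(125,152),(535,290),(470,462),(65,320)]]
for p in cs: print(p)
ctr=np.mean(cs,0)
xd=(cs[0]+cs[3]-cs[1]-cs[2]); print("len",np.linalg.norm(xd)/2, np.linalg.norm(cs[0]-cs[3])); a=np.arctan2(xd[1],xd[0])
print("jig",ctr,a)
pin=ray(c,f((409,333)),.09)[:2]; h2=ray(c,f((289,376)),.09)[:2]
print("pin",pin,"h2",h2,np.linalg.norm(pin-h2))
b=np.arctan2(*(h2-pin)[::-1]); print("bar ang",b,"rel",b-a)
R=np.array([[np.cos(a),-np.sin(a)],[np.sin(a),np.cos(a)]])
print("pred pin",ctr+R@[-.085,0],"support",ctr+R@[.1,0])
print("anvil",ray(c,f((166,248)),.078)[:2])
fl=f((172,262)); print("flange",ray(c,fl,.022)[:2])
for s in [("stop",(292,266)),("park",(358,459))]: print(s[0],ray(c,f(s[1]),.092)[:2])
print("pots",ray(c,f((320,98)),.12)[:2],ray(c,f((79,412)),.15)[:2],"blank",ray(c,f((415,525)),.08)[:2])
P=ray(c,f((150,208)),.05)[:2]; print("pointer",P)
E
```

```text
[0.66491029 0.04076914]
[ 0.55143862 -0.26838819]
[ 0.42287613 -0.21543273]
[0.5366893  0.08824308]
len 0.3268114325120047 0.1367274570965292
jig [ 0.54397859 -0.08870218] 1.2156464745222633
pin [ 0.514942  -0.1668467] h2 [ 0.48635132 -0.08141179] 0.09009190204186895
bar ang 1.8937301999297773 rel 0.678083725407514
pred pin [ 0.51442146 -0.1683977 ] support [0.57875167 0.00505726]
anvil [0.58124907 0.00523031]
flange [0.57839857 0.0055635 ]
stop [ 0.56428186 -0.0852426 ]
park [ 0.42691043 -0.12854112]
pots [ 0.67796209 -0.10731028] [0.46203896 0.05907919] blank [ 0.37960481 -0.16806236]
pointer [0.61536807 0.01900043]
```

The crop shows the bare aluminium bar. Its V end is at crop (480,300), it sits on the pin at (409,333), and its square pad is at (212,408). The ring's pointer is near crop (150,208), at about joint value 0. I'll turn the wrist to line up with the bar and hover over it.

{"api": "drive_tool", "payload": {
  "deltas": [
    [0,0,6.5,0,0,0,-1],
    [0,0,6.5,0,0,0,-1],
    [0,0,6.5,0,0,0,-1],
    [0,0,6.5,0,0,0,-1],
    [0,0,6.5,0,0,0,-1],
    [0,0,6.5,0,0,0,-1],
    [0,0,6.5,0,0,0,-1],
    [0,0,6.5,0,0,0,-1]
  ]
}}

```text
time: 0.82
tcp_pos: [0.1747, 0.4922, 0.2259]
orientation: [0.602, 0.799, -0.005, 0.001]
contact_force: [0.8, -0.5, -0.2]
finger_gap: 1.003
```

```bash
cat >> h.py <<'E'
def togo(x,y,z,yaw,st=None):
    """remaining: turn (deg, tool rotvec) and shift in tool axes; tool-down with tool x at world yaw"""
    if st is None:
        from station import env; st=env.observe()
    R=Ro.from_quat(st["orientation"]).as_matrix()
    G=np.column_stack([[np.cos(yaw),np.sin(yaw),0],[np.sin(yaw),-np.cos(yaw),0],[0,0,-1]])
    print("t",st["time"],"tcp",np.round(st["tcp_pos"],4),"yaw",round(np.arctan2(R[1,0],R[0,0]),4),"gap",round(st["finger_gap"],3),"F",np.round(st["contact_force"],1),"q6",round(st["qpos"][5],3))
    print("turn",np.round(np.degrees(Ro.from_matrix(R.T@G).as_rotvec()),2),"shift mm",np.round(1e3*R.T@(np.array([x,y,z])-st["tcp_pos"]),1))
E
python3 -c "
from h import *
togo(.5,-.124,.20,1.894)"
```

```text
t 0.8167 tcp [0.1747 0.4922 0.2259] yaw 1.8499 gap 1.003 F [ 0.8 -0.5 -0.2] q6 2.393
turn [-0.42  0.43 -2.53] shift mm [-681.7  143.2   30.2]
```

{"api": "drive_tool", "payload": {
  "deltas": [
    [0,0,-0.3,-0.038,0.008,0,-1],
    [0,0,-0.3,-0.038,0.008,0,-1],
    [0,0,-0.3,-0.038,0.008,0,-1],
    [0,0,-0.3,-0.038,0.008,0,-1],
    [0,0,-0.3,-0.038,0.008,0,-1],
    [0,0,-0.3,-0.038,0.008,0,-1],
    [0,0,-0.3,-0.038,0.008,0,-1],
    [0,0,-0.3,-0.038,0.008,0,-1]
  ]
}}

```text
time: 1.48
tcp_pos: [0.3251, 0.2151, 0.2213]
orientation: [0.579, 0.815, -0.008, -0.0]
contact_force: [1.5, 0.9, 0.3]
finger_gap: 0.995
```

```bash
python3 -c "
from h import *
togo(.5,-.124,.20,1.894)"
```

```text
t 1.4833 tcp [0.3251 0.2151 0.2213] yaw 1.9059 gap 0.995 F [1.5 0.9 0.3] q6 1.654
turn [-0.8   0.52  0.68] shift mm [-377.5   54.    23.9]
```

{"api": "drive_tool", "payload": {
  "deltas": [
    [0,0,0.1,-0.04,0.006,0,-1],
    [0,0,0.1,-0.04,0.006,0,-1],
    [0,0,0.1,-0.04,0.006,0,-1],
    [0,0,0.1,-0.04,0.006,0,-1],
    [0,0,0.1,-0.04,0.006,0,-1],
    [0,0,0.1,-0.04,0.006,0,-1],
    [0,0,0.1,-0.04,0.006,0,-1],
    [0,0,0.1,-0.04,0.006,0,-1]
  ]
}}

```text
time: 2.15
tcp_pos: [0.4743, -0.0834, 0.2218]
orientation: [0.586, 0.811, -0.007, -0.0]
contact_force: [-0.3, -0.2, 0.5]
finger_gap: 0.999
```

```bash
python3 -c "
from h import *
togo(.5,-.124,.20,1.894)"
```

```text
t 2.15 tcp [ 0.4743 -0.0834  0.2218] yaw 1.8904 gap 0.999 F [-0.3 -0.2  0.5] q6 0.947
turn [-0.68  0.45 -0.21] shift mm [-46.4  11.9  22.1]
```

{"api": "drive_tool", "payload": {
  "deltas": [
    [-0.3,0.2,0,-0.023,0.006,0.011,-1],
    [-0.3,0.2,0,-0.023,0.006,0.011,-1],
    [0,0,0,0,0,0,-1],
    [0,0,0,0,0,0,-1],
    [0,0,0,0,0,0,-1],
    [0,0,0,0,0,0,-1],
    [0,0,0,0,0,0,-1],
    [0,0,0,0,0,0,-1]
  ]
}}

```text
time: 2.82
tcp_pos: [0.5013, -0.1319, 0.1967]
orientation: [0.589, 0.808, -0.002, -0.001]
contact_force: [-0.9, 0.3, -0.1]
finger_gap: 0.999
```

Run:
```python
from h import *
togo(.5,-.124,.20,1.894)
c=cap("wrist","w1")
cv2.imwrite("pics/w1.png",cv2.resize(c["color"][:,:,::-1],(800,600),interpolation=cv2.INTER_CUBIC))
```

```text
t 2.8167 tcp [ 0.5013 -0.1319  0.1967] yaw 1.8811 gap 0.999 F [-0.9  0.3 -0.1] q6 0.875
turn [-0.23 -0.   -0.74] shift mm [ 7.9  1.1 -3.3]
```

View pics/w1.png

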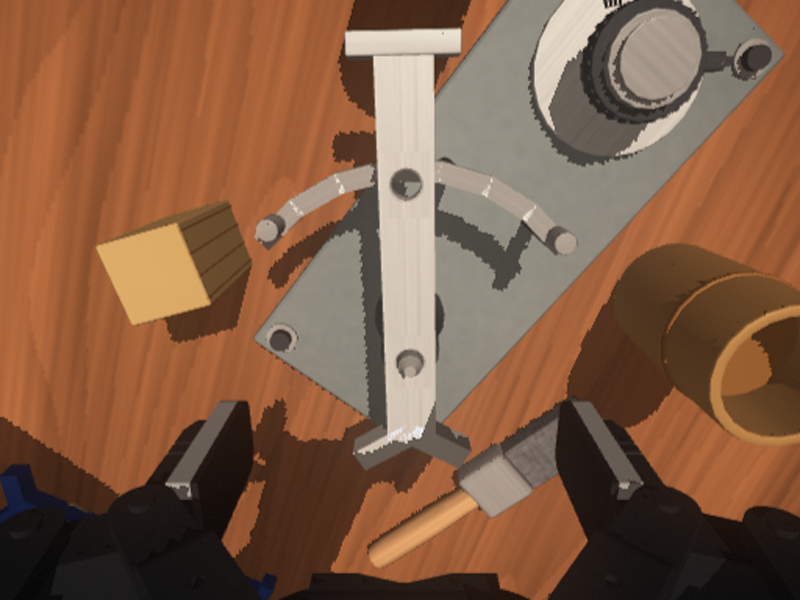

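The wrist view shows hole_square at (406,184) and hole_v at (410,362) with the pin inside it. The post tops are at (268,229) and (566,242). I'll measure these.

Run:
```python
from h import *
c=pickle.load(open("w1.pkl","rb")); p=c["pose"]
im=c["color"][:,:,::-1]
cr=im[95:245,210:310]
cv2.imwrite("pics/w1c.png",cv2.resize(cr,(400,600),interpolation=cv2.INTER_CUBIC))
s=1.5625
f=lambda q:(np.array(q)+.5)/s-.5
hs=ray(c,f((406,184)),.09,p);hv=ray(c,f((410,362)),.09,p)
print("hs",hs,"hv",hv,np.linalg.norm(hs-hv),"ang",np.arctan2(*(hs-hv)[:2][::-1]))
print("pintop",ray(c,f((410,370)),.1,p))
w=ray(c,f((566,242)),.092,p);k=ray(c,f((268,229)),.092,p)
pin=hv[:2]
for n,q in(("w",w),("k",k)):
    d=q[:2]-pin; print(n,q,np.linalg.norm(d),np.arctan2(d[1],d[0]))
# bar edges at z=.09 : left/right in rows
g=cv2.cvtColor(im,cv2.COLOR_BGR2GRAY)
for v in (140,160,180,200):
    r=g[v,215:310].astype(int); print(v,[int(x) for x in r[15:75]])
```

```text
hs [ 0.48665526 -0.08082282  0.09      ] hv [ 0.5160991  -0.16544068  0.09      ] 0.08959420327120875 ang 1.905654749106826
pintop [ 0.51590051 -0.16504031  0.1       ]
w [ 0.56625893 -0.08310659  0.092     ] 0.09641011199834944 1.0236226374774933
k [ 0.4316526  -0.11999442  0.092     ] 0.09589876258218978 2.6478802444664815
140 [70, 71, 72, 70, 73, 72, 72, 72, 71, 71, 72, 72, 107, 207, 206, 204, 204, 206, 207, 206, 206, 207, 207, 206, 204, 202, 205, 203, 202, 207, 207, 207, 206, 205, 207, 207, 205, 201, 206, 210, 208, 211, 211, 210, 209, 207, 205, 200, 105, 76, 75, 75, 76, 75, 76, 76, 75, 76, 76, 75]
160 [71, 73, 73, 72, 73, 72, 73, 72, 73, 73, 74, 74, 80, 137, 206, 205, 203, 204, 202, 203, 204, 204, 205, 205, 204, 202, 204, 204, 200, 204, 207, 206, 204, 204, 206, 206, 204, 199, 200, 207, 207, 206, 209, 207, 206, 206, 204, 201, 163, 143, 143, 144, 144, 142, 141, 142, 142, 142, 142, 141]
180 [139, 134, 72, 72, 72, 72, 72, 73, 73, 74, 74, 74, 73, 81, 144, 204, 204, 202, 202, 202, 202, 202, 202, 201, 202, 203, 202, 205, 200, 199, 206, 205, 204, 203, 204, 203, 201, 197, 195, 203, 204, 204, 206, 204, 202, 204, 201, 200, 172, 142, 142, 142, 142, 142, 143, 143, 143, 142, 144, 144]
200 [139, 139, 139, 135, 73, 73, 74, 75, 73, 73, 57, 52, 52, 52, 65, 165, 203, 202, 200, 199, 199, 200, 201, 199, 200, 201, 201, 202, 200, 195, 200, 205, 203, 202, 202, 204, 199, 194, 190, 199, 202, 201, 201, 202, 201, 201, 202, 195, 120, 59, 58, 60, 60, 64, 112, 140, 141, 140, 140, 141]
```

View pics/w1c.png

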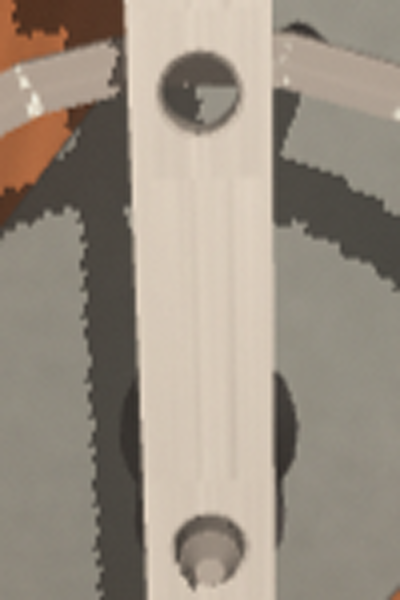

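```bash
python3 -c "
from h import *
togo(.5013,-.1231,.066,1.906)"
```

```text
t 2.8667 tcp [ 0.5014 -0.1317  0.1969] yaw 1.8814 gap 1.0 F [-0.6 -0.3  0. ] q6 0.875
turn [-0.21  0.   -1.41] shift mm [  8.3   3.  130.9]
```

{"api": "drive_tool", "payload": {
  "deltas": [
    [0,0,-0.7,0.004,0.001,0.01,-0.1],
    [-0.1,0,-0.7,0.004,0.002,0.012,-0.1],
    [0,0,0,0,0,0.016,-0.1],
    [0,0,0,0,0,0.016,-0.1],
    [0,0,0,0,0,0.016,-0.1],
    [0,0,0,0,0,0.016,-0.1],
    [0,0,0,0,0,0,-0.1],
    [0,0,0,0,0,0,-0.1]
  ]
}}

```text
time: 3.53
tcp_pos: [0.5022, -0.1168, 0.1081]
orientation: [0.574, 0.819, 0.001, 0.002]
contact_force: [0.4, -0.2, -0.3]
finger_gap: 0.546
```

Run:
```python
from h import *
togo(.5013,-.1231,.066,1.906)
c=cap("wrist","w2")
cv2.imwrite("pics/w2.png",cv2.resize(c["color"][:,:,::-1],(800,600),interpolation=cv2.INTER_CUBIC))
```

```text
t 3.5333 tcp [ 0.5022 -0.1168  0.1081] yaw 1.9187 gap 0.546 F [ 0.4 -0.2 -0.3] q6 0.864
turn [0.23 0.17 0.73] shift mm [-5.5 -3.1 42.1]
```

View pics/w2.png

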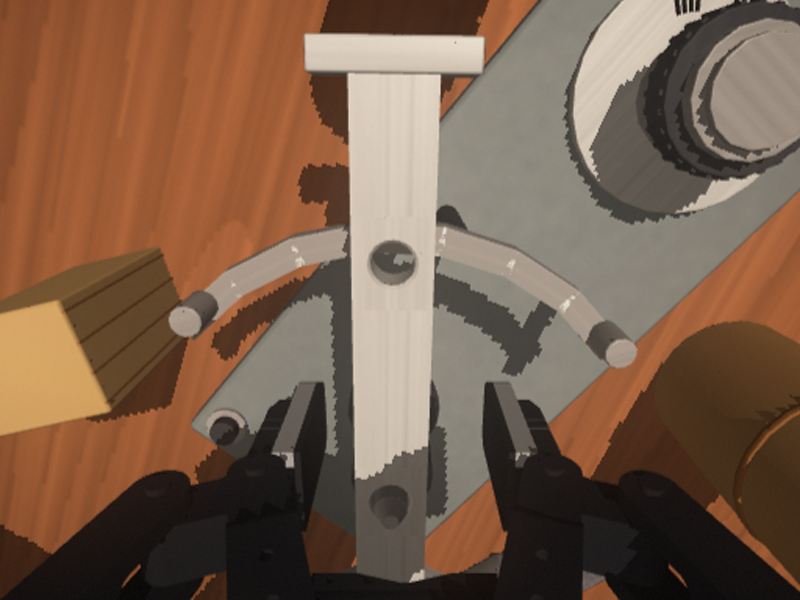

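{"api": "drive_tool", "payload": {
  "deltas": [
    [0,0,0.4,-0.003,-0.002,0.01,-0.1],
    [0,0,0.3,-0.003,-0.001,0.01,-0.1],
    [0,0,0,0,0,0.01,-0.1],
    [0,0,0,0,0,0.008,-0.1],
    [0,0,0,0,0,0.003,-0.1],
    [0,0,0,0,0,0,-0.1],
    [0,0,0,0,0,0,-0.1],
    [0,0,0,0,0,0,-0.1]
  ]
}}

```text
time: 4.25
tcp_pos: [0.5032, -0.1249, 0.0658]
orientation: [0.58, 0.815, 0.001, 0.004]
contact_force: [0.5, 0.5, 1.1]
finger_gap: 0.551
```

Run:
```python
from h import *
togo(.5013,-.1231,.066,1.906)
```

```text
t 4.25 tcp [ 0.5032 -0.1249  0.0658] yaw 1.9053 gap 0.551 F [0.5 0.5 1.1] q6 0.863
turn [ 0.42  0.33 -0.04] shift mm [ 2.3 -1.2 -0.3]
```

{"api": "drive_tool", "payload": {
  "deltas": [
    [0.4,0.3,0,0.002,-0.001,0,-0.1],
    [0,0,0,0,0,0,0.6],
    [0,0,0,0,0,0,1],
    [0,0,0,0,0,0,1],
    [0,0,0,0,0,0,1],
    [0,0,0,0,0,0,1],
    [0,0,0,0,0,0,1],
    [0,0,0,0,0,0,1]
  ],
  "grip_force": 60
}}

```text
time: 4.92
tcp_pos: [0.5015, -0.1236, 0.0671]
orientation: [0.58, 0.815, -0.001, 0.0]
contact_force: [-0.7, -0.2, -0.7]
finger_gap: 0.289
```

Run:
```python
from h import *
togo(.5013,-.1231,.066,1.906)
c=cap("wrist","w3")
cv2.imwrite("pics/w3.png",cv2.resize(c["color"][:,:,::-1],(800,600),interpolation=cv2.INTER_CUBIC))
```

```text
t 4.9167 tcp [ 0.5015 -0.1236  0.0671] yaw 1.905 gap 0.289 F [-0.7 -0.2 -0.7] q6 0.866
turn [-0.04  0.08 -0.06] shift mm [0.5 0.  1.1]
```

View pics/w3.png

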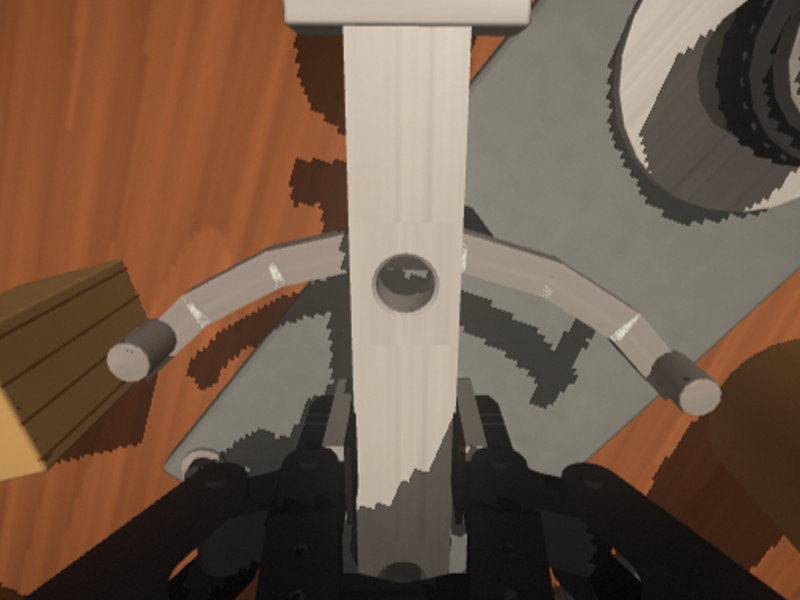

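The fingers hold the bar, gap 0.289. I'll lift it straight up.

{"api": "drive_tool", "payload": {
  "deltas": [
    [0,0,0,0,0,-0.005,1],
    [0,0,0,0,0,-0.006,1],
    [0,0,0,0,0,-0.007,1],
    [0,0,0,0,0,-0.008,1],
    [0,0,0,0,0,-0.008,1],
    [0,0,0,0,0,-0.008,1],
    [0,0,0,0,0,-0.008,1],
    [0,0,0,0,0,0,1]
  ]
}}

```text
time: 5.63
tcp_pos: [0.5015, -0.1231, 0.1218]
orientation: [0.579, 0.815, -0.0, 0.0]
contact_force: [0.3, 0.4, -1.3]
finger_gap: 0.294
```

Run:
```python
from h import *
c=pickle.load(open("w3.pkl","rb")); p=c["pose"]; s=1.5625
h=ray(c,((405.5+.5)/s-.5,(283+.5)/s-.5),.09,p); print("hs",h)
R=Ro.from_quat(p["orientation"]).as_matrix(); print("in tool",R.T@(h-p["tcp_pos"]))
togo(.5186,-.1203,.125,1.457+np.pi)
c=cap("wrist","w4")
cv2.imwrite("pics/w4.png",cv2.resize(c["color"][:,:,::-1],(800,600),interpolation=cv2.INTER_CUBIC))
```

```text
hs [ 0.48791823 -0.08000894  0.09      ]
in tool [ 0.04559723  0.00149963 -0.02295531]
t 5.6333 tcp [ 0.5015 -0.1231  0.1218] yaw 1.9056 gap 0.294 F [ 0.3  0.4 -1.3] q6 0.866
turn [-3.000e-02 -1.000e-02 -1.543e+02] shift mm [-3.  17.  -3.2]
```

View pics/w4.png

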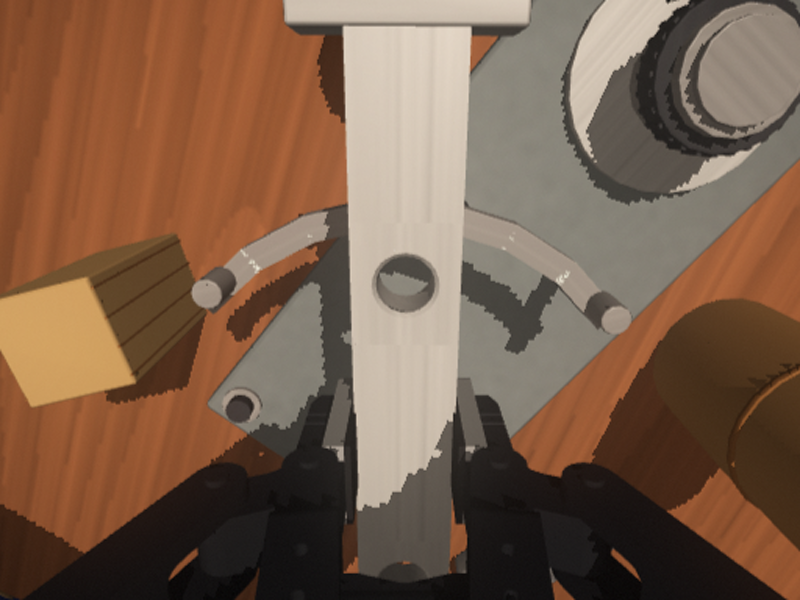

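{"api": "drive_tool", "payload": {
  "deltas": [
    [0,0,-5,0,0,-0.003,1],
    [0,0,-7,0,0,0,1],
    [0,0,-7,0,0,0,1],
    [0,0,-7,0,0,0,1],
    [0,0,-7,0,0,0,1],
    [0,0,-7,0,0,0,1],
    [0,0,-7,0,0,0,1],
    [0,0,-7,0,0,0,1]
  ]
}}

```text
time: 6.35
tcp_pos: [0.5001, -0.1223, 0.1227]
orientation: [0.134, 0.991, 0.0, -0.002]
contact_force: [0.1, -0.8, -1.4]
finger_gap: 0.291
```

{"api": "drive_tool", "payload": {
  "deltas": [
    [0,0,-7,0,0,0,1],
    [0,0,-7,0,0,0,1],
    [0,0,-7,0,0,0,1],
    [0,0,-7,0,0,0,1],
    [0,0,-7,0,0,0,1],
    [0,0,-7,0,0,0,1],
    [0,0,-7,0,0,0,1],
    [0,0,-7,0,0,0,1]
  ]
}}

```text
time: 7.02
tcp_pos: [0.4976, -0.1211, 0.1188]
orientation: [-0.357, 0.934, 0.004, -0.004]
contact_force: [-0.6, -0.3, -1.8]
finger_gap: 0.29
```

Run:
```python
from h import *
togo(.5213,-.1203,.125,1.457+np.pi)
```

```text
t 7.0167 tcp [ 0.4976 -0.1211  0.1188] yaw -2.4107 gap 0.29 F [-0.6 -0.3 -1.8] q6 -1.101
turn [  0.66  -0.05 -41.6 ] shift mm [-18.2 -15.2  -6.4]
```

{"api": "drive_tool", "payload": {
  "deltas": [
    [0,0,-7,0,0,-0.003,1],
    [0,0,-7,0,0,-0.003,1],
    [0,0,-7,0,0,0,1],
    [0,0,-7,0,0,0,1],
    [0,0,-7,0,0,0,1],
    [0.3,0,-5,0,0,0,1],
    [0.3,0,0,0,0,0,1],
    [0,0,0,0,0,0,1]
  ]
}}

```text
time: 7.68
tcp_pos: [0.4953, -0.12, 0.1213]
orientation: [-0.663, 0.749, 0.004, -0.0]
contact_force: [0.3, 0.1, -1.4]
finger_gap: 0.291
```

Run:
```python
from h import *
togo(.5212,-.1198,.125,1.457+np.pi)
```

```text
t 7.6833 tcp [ 0.4953 -0.12    0.1213] yaw -1.6931 gap 0.291 F [ 0.3  0.1 -1.4] q6 -1.82
turn [ 0.38  0.28 -0.48] shift mm [ -3.4 -25.6  -3.8]
```

{"api": "drive_tool", "payload": {
  "deltas": [
    [0.2,0.1,-0.2,-0.001,-0.012,-0.002,1],
    [0.2,0.1,-0.2,-0.002,-0.013,-0.002,1],
    [0,0,0,0,0,0,1],
    [0,0,0,0,0,0,1],
    [0,0,0,0,0,0,1],
    [0,0,0,0,0,0,1],
    [0,0,0,0,0,0,1],
    [0,0,0,0,0,0,1]
  ]
}}

```text
time: 8.35
tcp_pos: [0.5176, -0.1196, 0.1233]
orientation: [-0.661, 0.75, 0.003, -0.001]
contact_force: [0.5, -0.7, -2.7]
finger_gap: 0.288
```

Run:
```python
from h import *
togo(.5212,-.1198,.125,1.457+np.pi)
c=cap("wrist","w5")
cv2.imwrite("pics/w5.png",cv2.resize(c["color"][:,:,::-1],(800,600),interpolation=cv2.INTER_CUBIC))
```

```text
t 8.35 tcp [ 0.5176 -0.1196  0.1233] yaw -1.6976 gap 0.288 F [ 0.5 -0.7 -2.7] q6 -1.798
turn [ 0.33  0.12 -0.75] shift mm [-0.2 -3.6 -1.7]
```

View pics/w5.png

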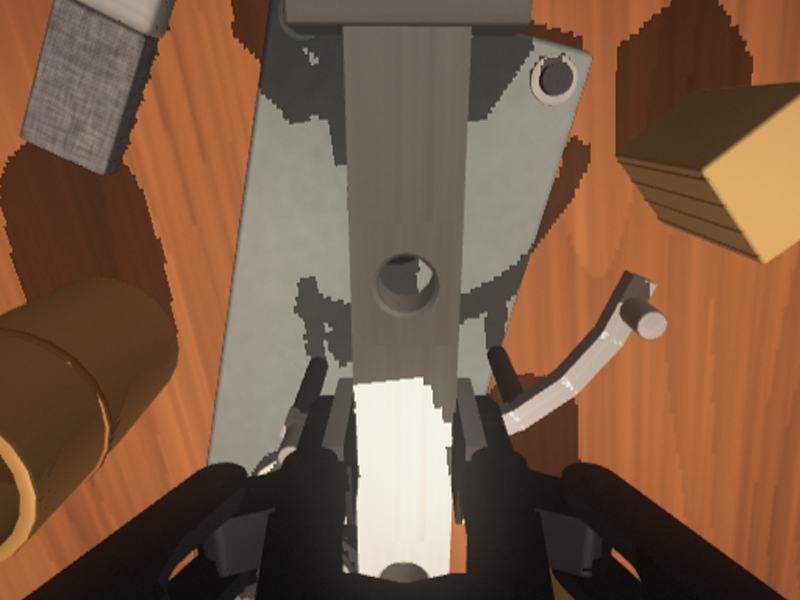

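Run:
```python
from h import *
for n in ("w1","w3","w5"):
    c=pickle.load(open(n+".pkl","rb")); p=c["pose"]
    print(n,np.round(np.array(c["T_tool_cam"])[:3,3],4),c["cx"],np.round(p["orientation"],4),np.round(p["tcp_pos"],4))
    g=cv2.cvtColor(c["color"],cv2.COLOR_RGB2GRAY)
    if n!="w1":
        cr=g[155:210,230:290]; cv2.imwrite(f"pics/{n}h.png",cv2.resize(cr,(600,550),interpolation=cv2.INTER_NEAREST))
c=pickle.load(open("w3.pkl","rb"));p=c["pose"]
for uv in [(259.3,181)]:
    d=np.array([(uv[0]-c["cx"])/c["fx"],(uv[1]-c["cy"])/c["fy"],1]);T=np.array(c["T_tool_cam"]);d=T[:3,:3]@d
    print(T[:3,3]+d*(-.023-T[2,3])/d[2])
```

```text
w1 [ 0.082   0.0012 -0.141 ] 258.42227844658674 [ 0.5893  0.8079 -0.0016 -0.0012] [ 0.5013 -0.1319  0.1967]
w3 [ 0.0819  0.0012 -0.141 ] 258.42227844658674 [ 5.796e-01  8.149e-01 -7.000e-04  3.000e-04] [ 0.5015 -0.1236  0.0671]
w5 [ 0.0822 -0.0012 -0.141 ] 258.42227844658674 [-0.6609  0.7505  0.0028 -0.0011] [ 0.5176 -0.1196  0.1233]
[ 0.04558829  0.00148507 -0.023     ]
```

View pics/w5h.png

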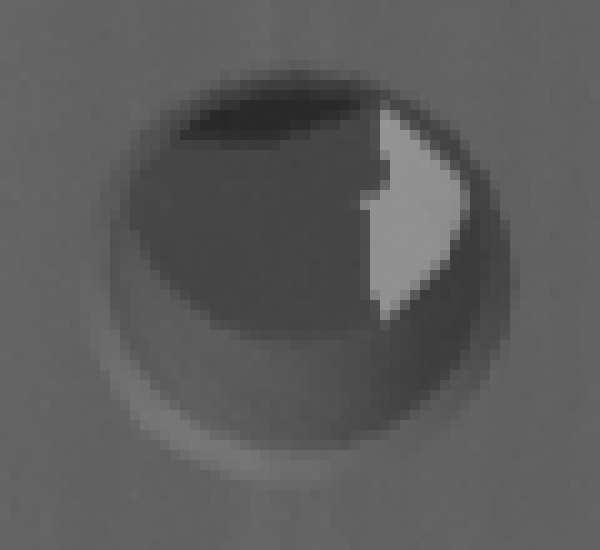

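{"api": "drive_tool", "payload": {
  "deltas": [
    [0.3,0.1,0,0,-0.003,0.006,1],
    [0,0,0,0,0,0.008,1],
    [0,0,0,0,0,0.008,1],
    [0,0,0,0,0,0.006,1],
    [0,0,0,0,0,0,1],
    [0,0,0,0,0,0,1],
    [0,0,0,0,0,0,1],
    [0,0,0,0,0,0,1]
  ]
}}

```text
time: 9.07
tcp_pos: [0.5191, -0.1195, 0.0904]
orientation: [-0.661, 0.751, 0.002, -0.001]
contact_force: [-0.0, 0.2, -2.6]
finger_gap: 0.289
```

Run:
```python
from h import *
togo(.5206,-.1198,.094,1.444+np.pi)
c=cap("wrist","w6")
cv2.imwrite("pics/w6.png",cv2.resize(c["color"][145:220,210:310,::-1],(800,600),interpolation=cv2.INTER_CUBIC))
```

```text
t 9.0667 tcp [ 0.5191 -0.1195  0.0904] yaw -1.6982 gap 0.289 F [-0.   0.2 -2.6] q6 -1.796
turn [ 0.19  0.04 -0.04] shift mm [ 0.1 -1.5 -3.6]
```

View pics/w6.png

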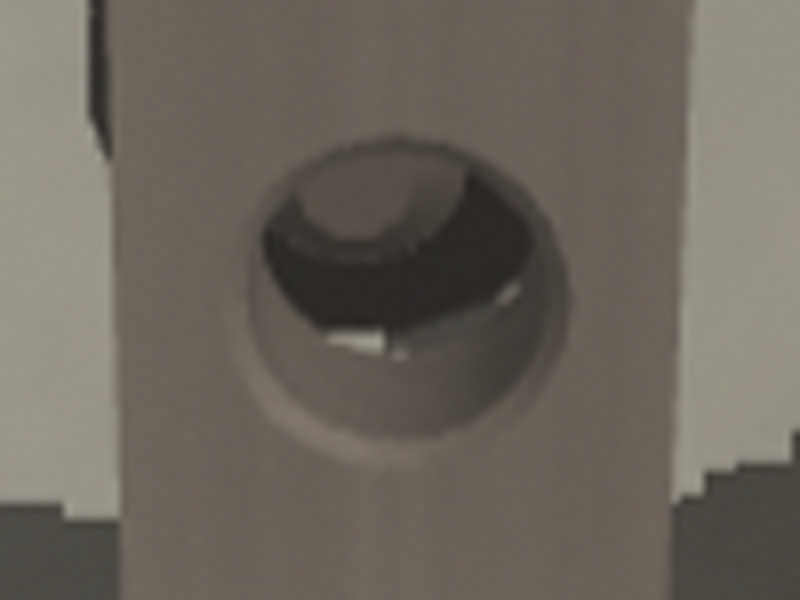

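Run:
```python
from h import *
c=pickle.load(open("w6.pkl","rb"));p=c["pose"];s=8
f=lambda q:((q[0]+.5)/s-.5+210,(q[1]+.5)/s-.5+145)
R=Ro.from_quat(p["orientation"]).as_matrix()
for q,z in [((405,300),p["tcp_pos"][2]+.0229),((405,302),p["tcp_pos"][2]+.0229),((360,178),.1),((362,184),.1)]:
    h=ray(c,f(q),z,p); print(q,np.round(h,4),"tool",np.round(R.T@(h-p["tcp_pos"]),4))
```

```text
(405, 300) [ 0.5139 -0.1647  0.1133] tool [ 0.0454 -0.0006 -0.0229]
(405, 302) [ 0.5139 -0.1646  0.1133] tool [ 0.0453 -0.0006 -0.0229]
(360, 178) [ 0.5158 -0.1671  0.1   ] tool [ 0.0476 -0.0027 -0.0096]
(362, 184) [ 0.5157 -0.1668  0.1   ] tool [ 0.0473 -0.0026 -0.0096]
```

{"api": "drive_tool", "payload": {
  "deltas": [
    [0.2,0,0,0.001,-0.002,0,1],
    [0,0,0,0.001,0,0,1],
    [0,0,0,0,0,0,1],
    [0,0,0,0,0,0,1],
    [0,0,0,0,0,0,1],
    [0,0,0,0,0,0,1],
    [0,0,0,0,0,0,1],
    [0,0,0,0,0,0,1]
  ]
}}

```text
time: 9.78
tcp_pos: [0.5225, -0.1226, 0.0925]
orientation: [-0.661, 0.751, -0.002, 0.001]
contact_force: [0.4, -1.0, -2.4]
finger_gap: 0.293
```

Run:
```python
from h import *
togo(.5206,-.1198,.094,1.444+np.pi)
c=cap("wrist","w7")
cv2.imwrite("pics/w7.png",cv2.resize(c["color"][145:220,210:310,::-1],(800,600),interpolation=cv2.INTER_CUBIC))
```

```text
t 9.7833 tcp [ 0.5225 -0.1226  0.0925] yaw -1.6983 gap 0.293 F [ 0.4 -1.  -2.4] q6 -1.799
turn [-0.25 -0.01 -0.04] shift mm [-2.6  2.2 -1.5]
```

View pics/w7.png

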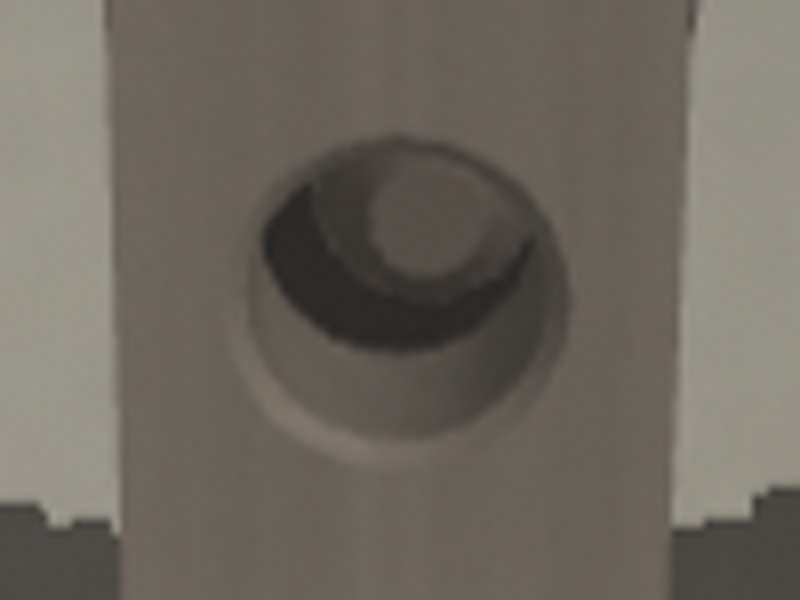

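```bash
cat >> h.py <<'E'
def pinerr(fn,hole,pin,zp=.1):
    c=pickle.load(open(fn+".pkl","rb"));p=c["pose"];s=8
    f=lambda q:((q[0]+.5)/s-.5+210,(q[1]+.5)/s-.5+145)
    R=Ro.from_quat(p["orientation"]).as_matrix()
    a=ray(c,f(hole),p["tcp_pos"][2]+.0229,p); b=ray(c,f(pin),zp,p)
    print("hole",np.round(a,4),"pin",np.round(b,4),"err tool mm",np.round(1e3*(R.T@(b-a)),2), "shift horiz")
E
python3 -c "
from h import *
pinerr('w7',(405,300),(432,217))
togo(.5206,-.1198,.094,1.444+np.pi)"
```

```text
hole [ 0.5172 -0.1677  0.1154] pin [ 0.5159 -0.1671  0.1   ] err tool mm [-0.4   1.44 15.43] shift horiz
t 9.8333 tcp [ 0.5225 -0.1226  0.0925] yaw -1.6984 gap 0.292 F [ 0.7 -0.2 -2.1] q6 -1.799
turn [-0.25 -0.01 -0.05] shift mm [-2.6  2.2 -1.5]
```

{"api": "drive_tool", "payload": {
  "deltas": [
    [-0.2,0,0,0,0.001,0,1],
    [0,0,0,0,0,0,1],
    [0,0,0,0,0,0,1],
    [0,0,0,0,0,0.002,1],
    [0,0,0,0,0,0.002,1],
    [0,0,0,0,0,0.002,1],
    [0,0,0,0,0,0,1],
    [0,0,0,0,0,0,1]
  ]
}}

```text
time: 10.5
tcp_pos: [0.5212, -0.1224, 0.0855]
orientation: [-0.661, 0.751, 0.0, -0.0]
contact_force: [-0.1, 0.3, -1.4]
finger_gap: 0.29
```

Run:
```python
from h import *
togo(.5218,-.1222,.067,1.444+np.pi)
c=cap("wrist","w8")
cv2.imwrite("pics/w8.png",cv2.resize(c["color"][145:220,210:310,::-1],(800,600),interpolation=cv2.INTER_CUBIC))
```

```text
t 10.5 tcp [ 0.5212 -0.1224  0.0855] yaw -1.6983 gap 0.29 F [-0.1  0.3 -1.4] q6 -1.799
turn [ 0.01 -0.   -0.04] shift mm [-0.2 -0.6 18.5]
```

View pics/w8.png

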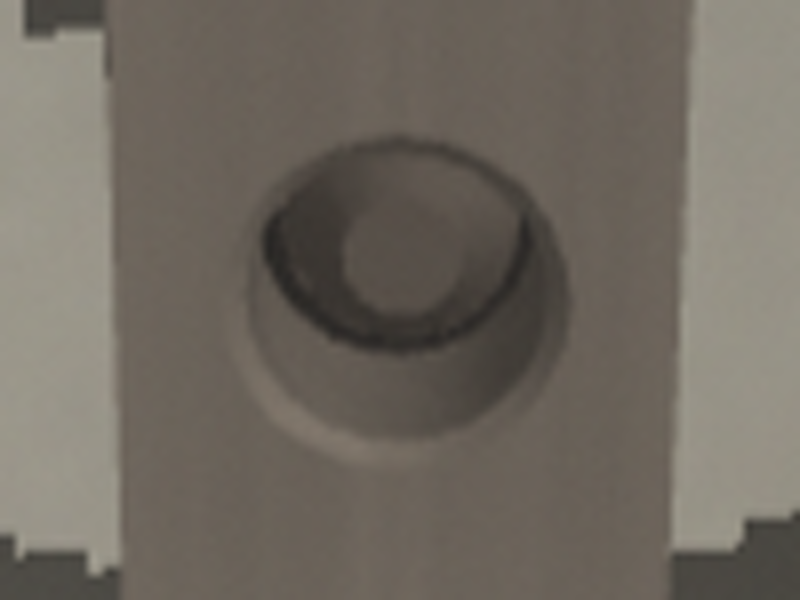

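The pin tip at (405,258) is centred in the hole at (405,300), allowing for the viewing slant. I'll lower the bar.

{"api": "drive_tool", "payload": {
  "deltas": [
    [0,0,0,0,0,0.003,1],
    [0,0,0,0,0,0.003,1],
    [0,0,0,0,0,0.003,1],
    [0,0,0,0,0,0.003,1],
    [0,0,0,0,0,0.002,1],
    [0,0,0,0,0,0.001,1],
    [0,0,0,0,0,0,1],
    [0,0,0,0,0,0,1]
  ]
}}

```text
time: 11.22
tcp_pos: [0.5207, -0.1222, 0.0683]
orientation: [-0.661, 0.751, 0.001, -0.0]
contact_force: [0.0, 1.1, -2.0]
finger_gap: 0.291
```

Run:
```python
from h import *
togo(.5218,-.1222,.067,1.444+np.pi)
c=cap("wrist","w9")
cv2.imwrite("pics/w9.png",cv2.resize(c["color"][145:220,210:310,::-1],(800,600),interpolation=cv2.INTER_CUBIC))
```

```text
t 11.2167 tcp [ 0.5207 -0.1222  0.0683] yaw -1.6983 gap 0.291 F [ 0.   1.1 -2. ] q6 -1.799
turn [ 0.07  0.01 -0.04] shift mm [-0.1 -1.1  1.3]
```

View pics/w9.png

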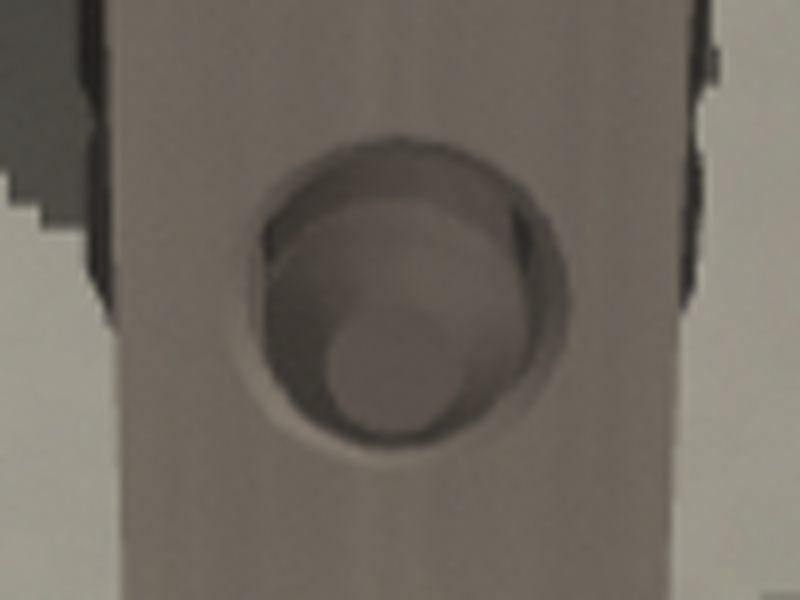

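{"api": "drive_tool", "payload": {
  "deltas": [
    [0,0,0,0,0,0.002,1],
    [0,0,0,0,0,0.002,1],
    [0,0,0,0,0,0,1],
    [0,0,0,0,0,0,0.4],
    [0,0,0,0,0,0,0.25],
    [0,0,0,0,0,0,0.25],
    [0,0,0,0,0,0,0.25],
    [0,0,0,0,0,0,0.25]
  ]
}}

```text
time: 11.93
tcp_pos: [0.5236, -0.1232, 0.0699]
orientation: [-0.661, 0.751, -0.003, 0.002]
contact_force: [-0.8, 0.4, -0.6]
finger_gap: 0.373
```

Run:
```python
from h import *
togo(.5218,-.1222,.067,1.444+np.pi)
c=cap("wrist","w10")
cv2.imwrite("pics/w10.png",cv2.resize(c["color"][:,:,::-1],(800,600),interpolation=cv2.INTER_CUBIC))
```

```text
t 11.9333 tcp [ 0.5236 -0.1232  0.0699] yaw -1.6982 gap 0.373 F [-0.8  0.4 -0.6] q6 -1.799
turn [-0.38 -0.1  -0.03] shift mm [-0.8  1.9  2.8]
```

View pics/w10.png

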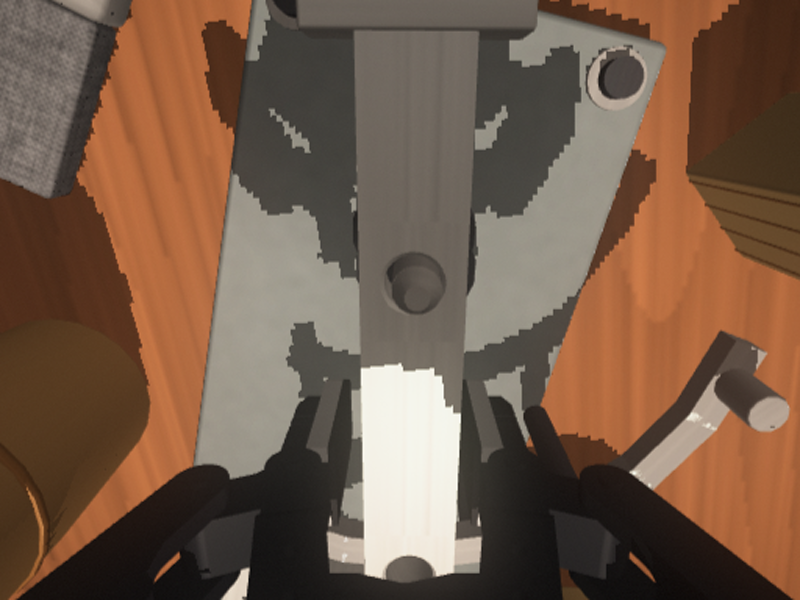

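{"api": "drive_tool", "payload": {
  "deltas": [
    [-0.3,0,2,0,-0.0015,0.002,0.25],
    [0,0,2,0,-0.0015,0,0.25],
    [0,0,2,0,-0.0015,0,0.25],
    [0,0,2,0,-0.0015,0,0.25],
    [0,0,2,0,-0.0015,0,0.25],
    [0,0,2,0,-0.0015,0,0.25],
    [0,0,1,0,-0.0015,0,0.25],
    [0,0,0,0,0,0,0.25]
  ]
}}

```text
time: 12.65
tcp_pos: [0.5244, -0.1258, 0.0676]
orientation: [-0.567, 0.824, 0.005, -0.009]
contact_force: [-0.3, 1.7, 0.3]
finger_gap: 0.373
```

Run:
```python
from h import *
pin=np.array([.5158,-.1671]); a=1.217
x,y=pin+.0455*np.array([np.cos(a),np.sin(a)]); print(x,y)
togo(x,y,.067,a+np.pi)
c=cap("wrist","w11")
cv2.imwrite("pics/w11.png",cv2.resize(c["color"][:,:,::-1],(800,600),interpolation=cv2.INTER_CUBIC))
```

```text
0.5315639979658234 -0.12441807914194213
t 12.65 tcp [ 0.5244 -0.1258  0.0676] yaw -1.9362 gap 0.373 F [-0.3  1.7  0.3] q6 -1.559
turn [ 1.04 -0.56 -0.67] shift mm [-3.9 -6.3  0.4]
```

View pics/w11.png

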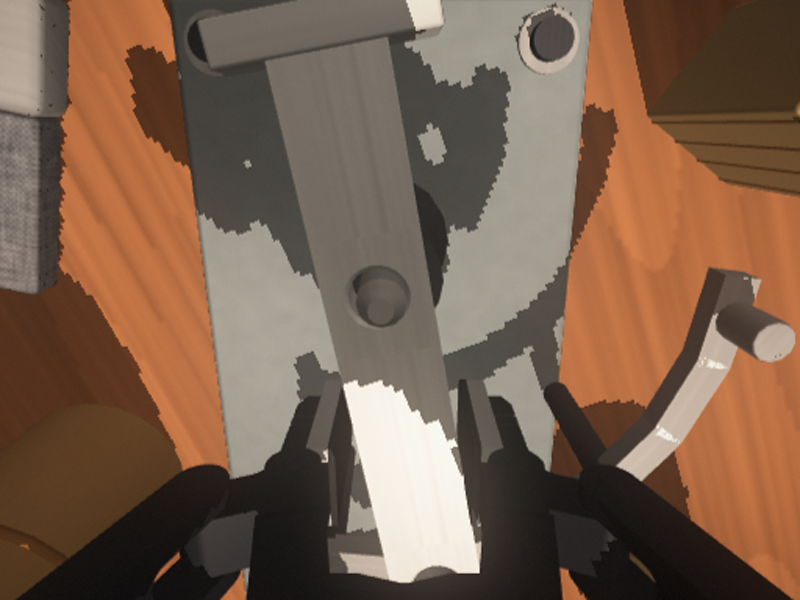

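{"api": "drive_tool", "payload": {
  "deltas": [
    [0.5,-0.3,-0.3,-0.002,-0.0025,0,0.25],
    [0.5,-0.3,-0.3,-0.002,-0.0025,0,0.25],
    [0,0,0,0,-0.0025,0,0.25],
    [0,0,0,0,-0.0025,0,0.25],
    [0,0,0,0,0,0,0.25],
    [0,0,0,0,0,0,0.25],
    [0,0,0,0,0,0,0.25],
    [0,0,0,0,0,0,0.25]
  ]
}}

```text
time: 13.37
tcp_pos: [0.5345, -0.125, 0.0671]
orientation: [-0.573, 0.82, 0.001, -0.0]
contact_force: [-3.2, 0.3, 2.5]
finger_gap: 0.369
```

```bash
cat > look.py <<'E'
import sys
from h import *
pin=np.array([.5158,-.1671]); a=1.217
x,y=pin+.0455*np.array([np.cos(a),np.sin(a)])
togo(x,y,.067,a+np.pi)
n=sys.argv[1]; c=cap("wrist",n)
cv2.imwrite(f"pics/{n}.png",cv2.resize(c["color"][:,:,::-1],(800,600),interpolation=cv2.INTER_CUBIC))
E
python3 look.py w12
```

```text
t 13.3667 tcp [ 0.5345 -0.125   0.0671] yaw -1.9219 gap 0.369 F [-3.2  0.3  2.5] q6 -1.572
turn [0.14 0.06 0.16] shift mm [0.4 2.9 0.1]
```

View pics/w12.png

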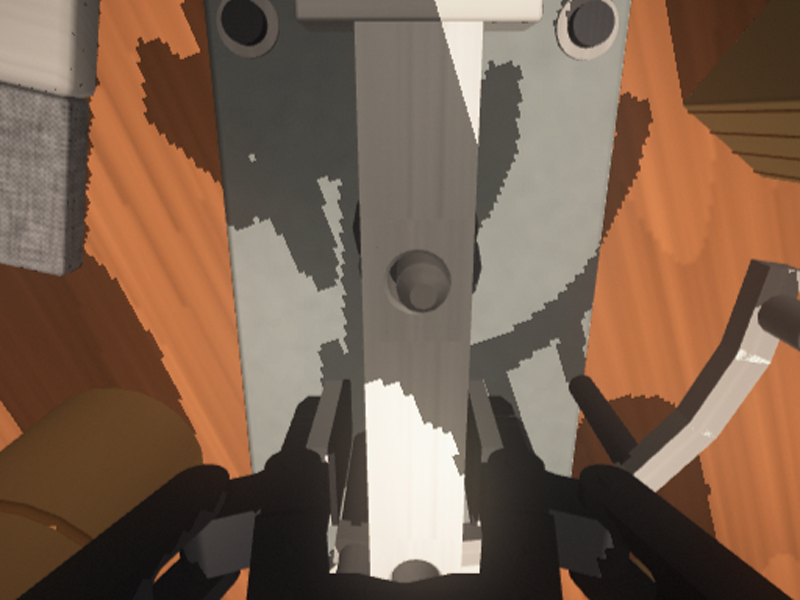

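{"api": "drive_tool", "payload": {
  "deltas": [
    [0,0,0,0,-0.0025,0,0.25],
    [0,0,0,0,-0.0025,0,0.25],
    [0,0,0,0,-0.0025,0,0.25],
    [0,0,0,0,-0.0025,0,0.25],
    [0,0,0,0,-0.0025,0,0.25],
    [0,0,0,0,-0.0025,0,0.25],
    [0,0,0,0,-0.0025,0,0.25],
    [0,0,0,0,-0.0025,0,0.25]
  ]
}}

```text
time: 14.08
tcp_pos: [0.5336, -0.1248, 0.0663]
orientation: [-0.573, 0.819, 0.019, -0.014]
contact_force: [-8.2, 1.9, 6.9]
finger_gap: 0.371
```

```bash
python3 look.py w13
```

```text
t 14.0833 tcp [ 0.5336 -0.1248  0.0663] yaw -1.9209 gap 0.371 F [-8.2  1.9  6.9] q6 -1.572
turn [ 2.69 -0.05  0.21] shift mm [ 0.4  2.1 -0.6]
```

View pics/w13.png

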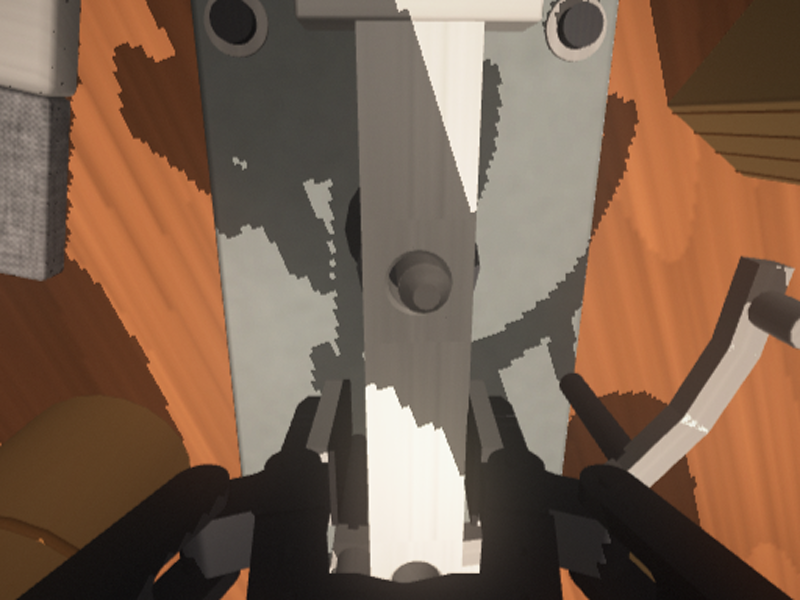

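The bar is against the stop: the force rose to 8 N and it didn't move. I'll centre, open and withdraw upward.

{"api": "drive_tool", "payload": {
  "deltas": [
    [1.4,0,0,0,0.002,0,0.1],
    [1.2,0,0,0,0.001,0,-0.1],
    [0,0,0,0,0,0,-0.1],
    [0,0,0,0,0,0,-0.1],
    [0,0,0,0,0,0,-0.1],
    [0,0,0,0,0,0,-0.1],
    [0,0,0,0,0,0,-0.1],
    [0,0,0,0,0,0,-0.1]
  ]
}}

```text
time: 14.8
tcp_pos: [0.5377, -0.125, 0.0669]
orientation: [-0.573, 0.82, -0.004, 0.004]
contact_force: [-0.6, -0.0, -0.3]
finger_gap: 0.55
```

```bash
python3 look.py w14
```

```text
t 14.8 tcp [ 0.5377 -0.125   0.0669] yaw -1.9211 gap 0.55 F [-0.6 -0.  -0.3] q6 -1.572
turn [-0.64  0.15  0.2 ] shift mm [ 1.5  5.9 -0.1]
```

View pics/w14.png

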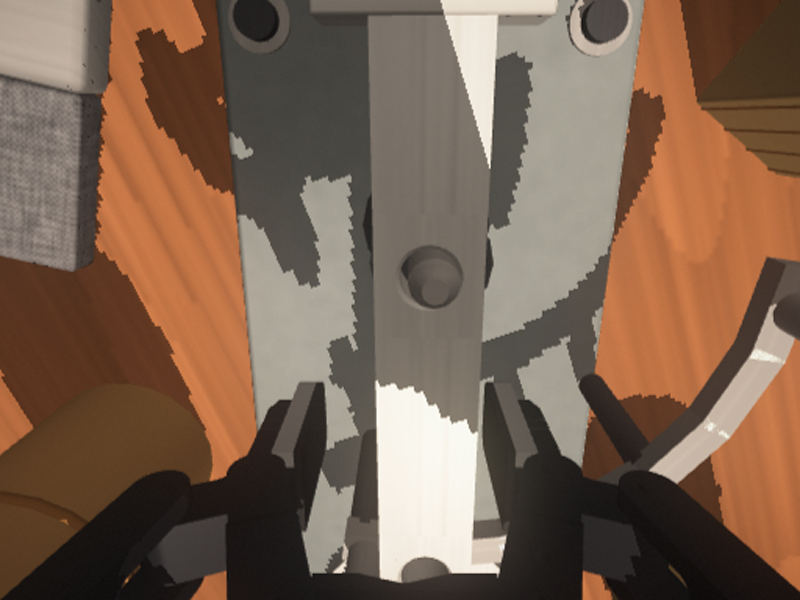

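{"api": "drive_tool", "payload": {
  "deltas": [
    [-0.4,0,0,0,0.003,0,-0.1],
    [-0.2,0,0,0,0.0025,0,-0.1],
    [0,0,0,0,0,0,-0.1],
    [0,0,0,0,0,-0.008,-0.1],
    [0,0,0,0,0,-0.015,-0.1],
    [0,0,0,0,0,-0.025,-0.1],
    [0,0,0,0,0,-0.035,-0.1],
    [0,0,0,0,0,-0.035,-0.1]
  ]
}}

```text
time: 15.52
tcp_pos: [0.5252, -0.1208, 0.1788]
orientation: [-0.573, 0.82, 0.01, -0.006]
contact_force: [0.7, -1.0, 0.2]
finger_gap: 0.549
```

```bash
python3 look.py w15
python3 - <<'E'
from h import *
c=cap("top","t1"); cv2.imwrite("pics/t1.png",cv2.resize(c["color"][110:230,180:340,::-1],(800,600),interpolation=cv2.INTER_CUBIC))
E
```

```text
t 15.5167 tcp [ 0.5252 -0.1208  0.1788] yaw -1.9213 gap 0.549 F [ 0.7 -1.   0.2] q6 -1.572
turn [1.34 0.15 0.19] shift mm [  1.5  -9.8 111.6]
```

View pics/w15.png

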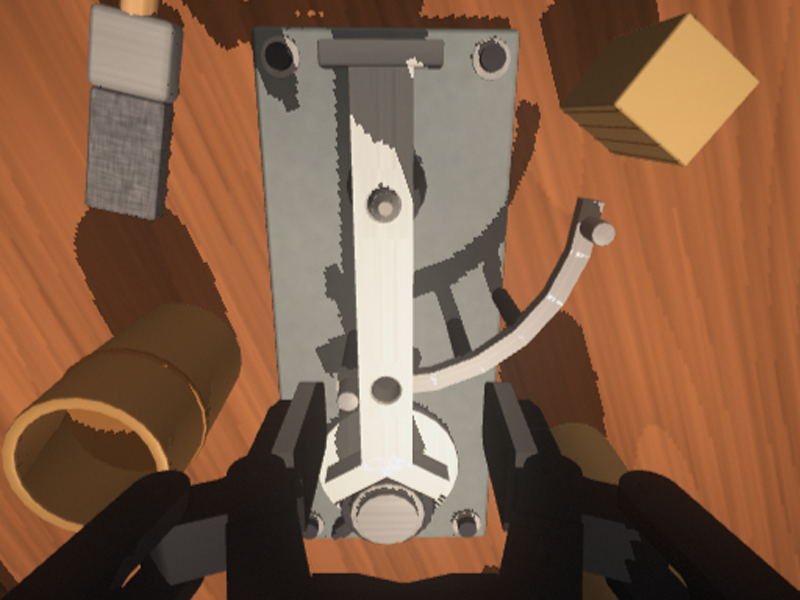

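The bar is on the pin with its V end towards the support, and its side touches the post at (349,402). Now the top view.

View pics/t1.png

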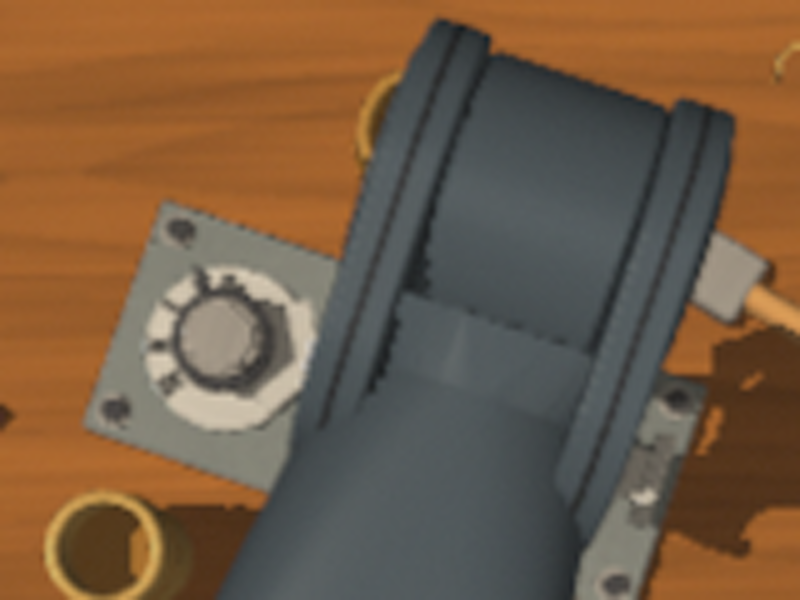

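Run:
```python
from h import *
togo(.618,.019,.16,-2.79)
```

```text
t 15.6167 tcp [ 0.5298 -0.1226  0.186 ] yaw -1.9213 gap 0.553 F [0.5 0.2 0.7] q6 -1.572
turn [ 0.49 -0.06 49.77] shift mm [-163.2  -34.4   26.2]
```

{"api": "drive_tool", "payload": {
  "deltas": [
    [0,0,6.3,-0.02,-0.01,0,0],
    [0,0,6.3,-0.02,-0.01,0,0],
    [0,0,6.3,-0.02,0,0,0],
    [0,0,6.3,-0.02,0,0,0],
    [0,0,6.3,-0.015,0,0,0],
    [0,0,6.3,-0.015,0,0,0],
    [0,0,6.3,-0.01,0,0,0],
    [0,0,6.3,0,0,0,0]
  ]
}}

```text
time: 16.28
tcp_pos: [0.6247, -0.0347, 0.1918]
orientation: [-0.148, 0.989, 0.001, 0.002]
contact_force: [-0.3, -1.4, 1.0]
finger_gap: 0.501
```

Run:
```python
from h import *
togo(.618,.019,.16,-2.79)
```

```text
t 16.2833 tcp [ 0.6247 -0.0347  0.1918] yaw -2.8448 gap 0.501 F [-0.3 -1.4  1. ] q6 -0.461
turn [ 0.07  0.19 -3.14] shift mm [-9.2 53.3 31.9]
```

{"api": "drive_tool", "payload": {
  "deltas": [
    [0,0,-1.5,-0.004,0.02,0.005,0.2],
    [0,0,-1.5,-0.004,0.02,0.005,0.2],
    [0,0,0,0,0.01,0.005,0.2],
    [0,0,0,0,0,0,0.2],
    [0,0,0,0,0,0,0.2],
    [0,0,0,0,0,0,0.2],
    [0,0,0,0,0,0,0.2],
    [0,0,0,0,0,0,0.2]
  ]
}}

```text
time: 16.95
tcp_pos: [0.6173, 0.0148, 0.1761]
orientation: [-0.171, 0.985, -0.0, 0.002]
contact_force: [0.4, -0.0, 0.0]
finger_gap: 0.4
```

```bash
cat > look2.py <<'E'
import sys
from h import *
n=sys.argv[1]; togo(*[float(v) for v in sys.argv[2:6]]); c=cap("wrist",n)
cv2.imwrite(f"pics/{n}.png",cv2.resize(c["color"][:,:,::-1],(800,600),interpolation=cv2.INTER_CUBIC))
E
python3 look2.py w16 .618 .019 .16 -2.79
```

```text
t 16.95 tcp [0.6173 0.0148 0.1761] yaw -2.7976 gap 0.4 F [ 0.4 -0.   0. ] q6 -0.428
turn [-0.09  0.17 -0.44] shift mm [-2.   3.7 16.1]
```

View pics/w16.png

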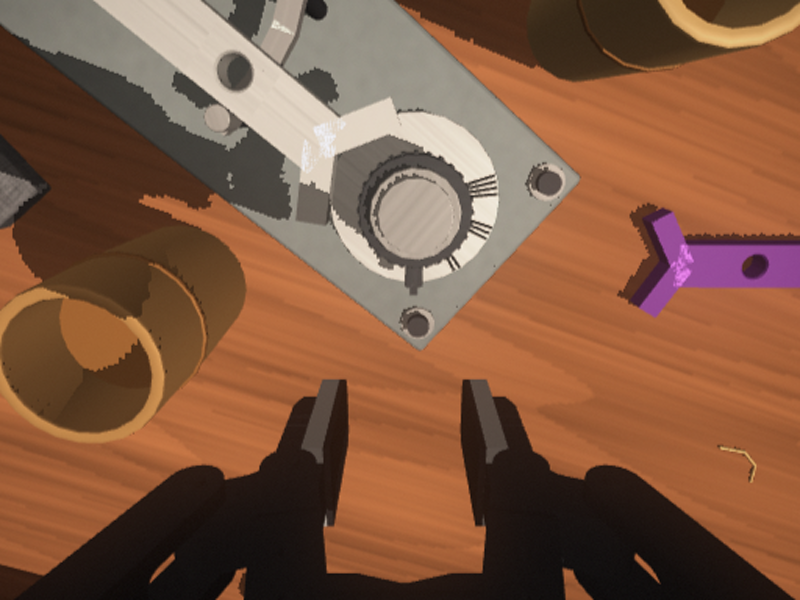

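The pointer is at (414,280), over the one-line mark. The two-, three- and four-line marks are at (453,262), (480,230) and (483,185).

Run:
```python
from h import *
c=pickle.load(open("w16.pkl","rb"));p=c["pose"];s=1.5625
f=lambda q:((q[0]+.5)/s-.5,(q[1]+.5)/s-.5)
a=ray(c,f((416,216)),.071,p); print("axis",a)
t=ray(c,f((414,288)),.054,p); print("pointer tip",t, np.linalg.norm((t-a)[:2]),np.arctan2(*(t-a)[:2][::-1]))
m=ray(c,f((480,230)),.022,p);print("3mark",np.arctan2(*(m-a)[:2][::-1]))
pin=np.array([.5158,-.1671]);print("from pin+jig",pin+.185*np.array([np.cos(1.217),np.sin(1.217)]))
post=ray(c,f((218,120)),.092,p); hv=ray(c,f((235,71)),.09,p); print(post,hv,np.arctan2(*(hv[:2]-pin)[::-1]))
```

```text
axis [0.58019619 0.00681271 0.071     ]
pointer tip [0.61840073 0.02008703 0.054     ] 0.04044495109033982 0.33440476082135784
3mark 1.4922323848914096
from pin+jig [0.57989538 0.00644188]
[ 0.56738038 -0.08271511  0.092     ] [ 0.54748654 -0.08128368  0.09      ] 1.2170878745979983
```

Run:
```python
from h import *
togo(.6195,.0205,.04,-2.81)
```

```text
t 17.0 tcp [0.6174 0.0147 0.1761] yaw -2.7978 gap 0.404 F [-0.4  0.3  0.6] q6 -0.428
turn [-0.09  0.18  0.7 ] shift mm [ -3.5   5.  136.1]
```

{"api": "drive_tool", "payload": {
  "deltas": [
    [0,0,0.4,-0.002,0.002,0.015,0.3],
    [0,0.2,0.3,-0.002,0.003,0.018,0.3],
    [0,0,0,0,0,0.018,0.3],
    [0,0,0,0,0,0.018,0.3],
    [0,0,0,0,0,0.016,0.3],
    [0,0,0,0,0,0,0.3],
    [0,0,0,0,0,0,0.3],
    [0,0,0,0,0,0,0.3]
  ]
}}

```text
time: 17.67
tcp_pos: [0.6236, 0.0152, 0.093]
orientation: [-0.161, 0.987, -0.003, 0.004]
contact_force: [0.0, -0.5, -0.4]
finger_gap: 0.349
```

```bash
python3 look2.py w17 .6195 .0205 .04 -2.81
```

```text
t 17.6667 tcp [0.6236 0.0152 0.093 ] yaw -2.8185 gap 0.349 F [ 0.  -0.5 -0.4] q6 -0.405
turn [-0.37  0.42 -0.49] shift mm [ 2.5  6.7 52.9]
```

View pics/w17.png

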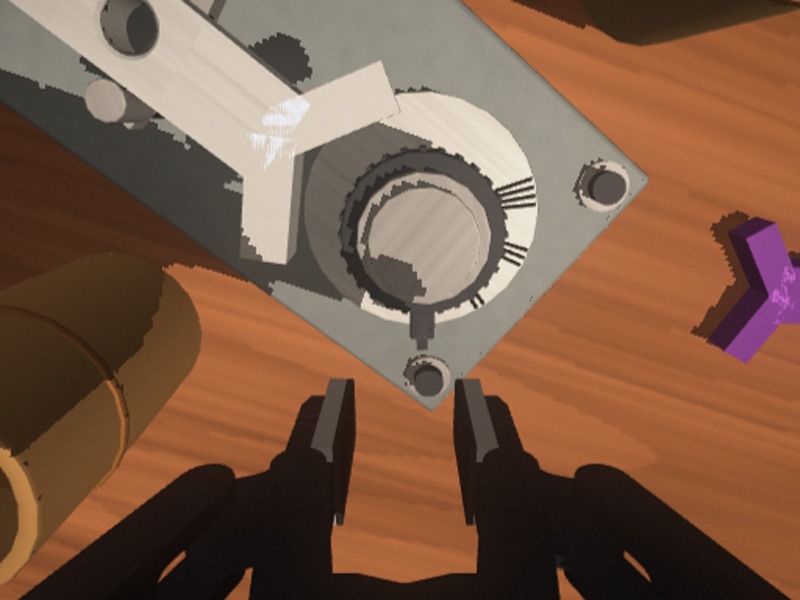

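{"api": "drive_tool", "payload": {
  "deltas": [
    [-0.2,0.2,-0.3,0.001,0.003,0.006,0.35],
    [-0.2,0.2,-0.2,0.001,0.003,0.008,0.35],
    [0,0,0,0,0,0.01,0.35],
    [0,0,0,0,0,0.01,0.35],
    [0,0,0,0,0,0.01,0.35],
    [0,0,0,0,0,0.006,0.35],
    [0,0,0,0,0,0,0.35],
    [0,0,0,0,0,0,0.35]
  ]
}}

```text
time: 18.38
tcp_pos: [0.6226, 0.0205, 0.0421]
orientation: [-0.166, 0.986, -0.0, 0.003]
contact_force: [0.0, -0.1, 0.1]
finger_gap: 0.325
```

```bash
python3 look2.py w18 .6195 .0205 .04 -2.81
```

```text
t 18.3833 tcp [0.6226 0.0205 0.0421] yaw -2.8088 gap 0.325 F [ 0.  -0.1  0.1] q6 -0.408
turn [-0.1   0.38  0.07] shift mm [3.  1.  2.1]
```

View pics/w18.png

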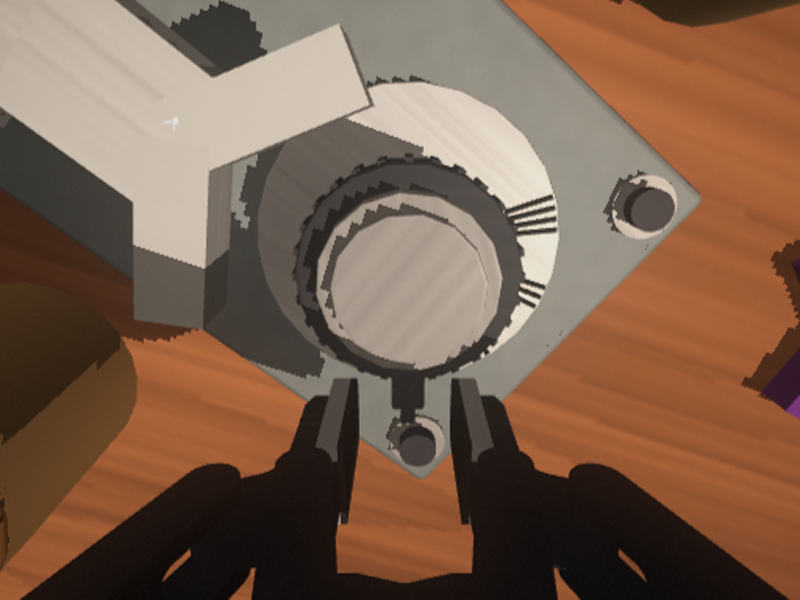

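{"api": "drive_tool", "payload": {
  "deltas": [
    [0,0.3,0,0.0025,0.001,0.002,0.4],
    [0,0,0,0,0,0,0.7],
    [0,0,0,0,0,0,1],
    [0,0,0,0,0,0,1],
    [0,0,0,0,0,0,1],
    [0,0,0,0,0,0,1],
    [0,0,0,0,0,0,1],
    [0,0,0,0,0,0,1]
  ],
  "grip_force": 30
}}

```text
time: 19.1
tcp_pos: [0.62, 0.0206, 0.0406]
orientation: [-0.166, 0.986, -0.001, 0.001]
contact_force: [-0.4, -0.2, -1.1]
finger_gap: 0.087
```

```bash
python3 look2.py w19 .6195 .0205 .04 -2.81
```

```text
t 19.1 tcp [0.62   0.0206 0.0406] yaw -2.8089 gap 0.087 F [-0.4 -0.2 -1.1] q6 -0.407
turn [-0.12  0.09  0.06] shift mm [0.5 0.1 0.6]
```

View pics/w19.png

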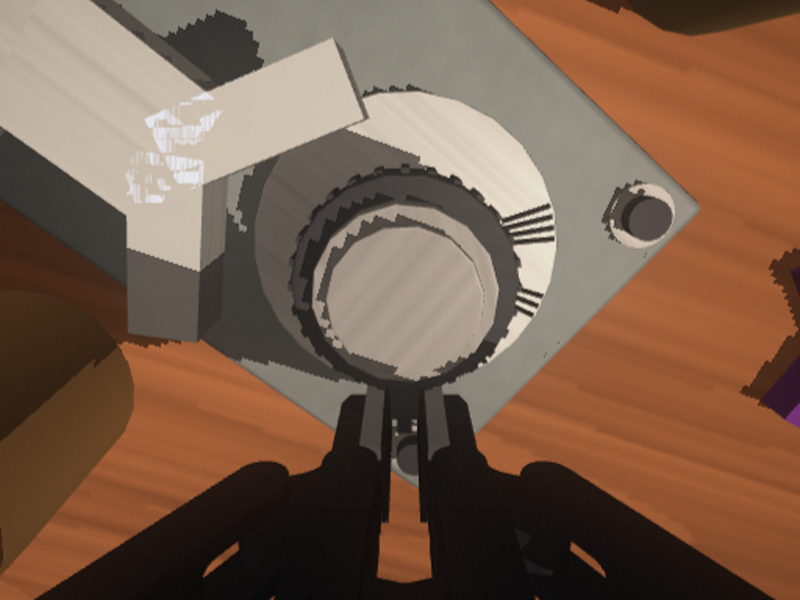

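{"api": "drive_tool", "payload": {
  "deltas": [
    [0,0,-4,0,0.003,0,1],
    [0,0,-4,0.0001,0.003,0,1],
    [0,0,-4,0.0001,0.003,0,1],
    [0,0,-4,0.0001,0.003,0,1],
    [0,0,-4,0.0001,0.003,0,1],
    [0,0,-4,0.0001,0.003,0,1],
    [0,0,-4,0.0001,0.003,0,1],
    [0,0,-4,0.0001,0.003,0,1]
  ]
}}

```text
time: 19.82
tcp_pos: [0.6056, 0.0406, 0.0406]
orientation: [-0.441, 0.897, -0.0, 0.001]
contact_force: [0.6, -0.9, -2.6]
finger_gap: 0.089
```

```bash
cat > ringgo.py <<'E'
import sys
from h import *
from station import env
st=env.observe(); ax=np.array([.5788,.0065]); d=st["tcp_pos"][:2]-ax
print("r",np.linalg.norm(d),"ang",np.arctan2(d[1],d[0]),"T",np.round(st["ft_torque"],2))
a=1.217-.9+1.2; r=.0435
togo(ax[0]+r*np.cos(a),ax[1]+r*np.sin(a),.04,a-np.pi,st)
if len(sys.argv)>1:
    n=sys.argv[1]; c=cap("wrist",n); cv2.imwrite(f"pics/{n}.png",cv2.resize(c["color"][:,:,::-1],(800,600),interpolation=cv2.INTER_CUBIC))
E
python3 ringgo.py w20
```

```text
r 0.043390651490554606 ang 0.9055779927195813 T [-0.29 -0.17  0.02]
t 19.8167 tcp [0.6056 0.0406 0.0406] yaw -2.2275 gap 0.089 F [ 0.6 -0.9 -2.6] q6 -0.958
turn [-6.000e-02  2.000e-02 -3.454e+01] shift mm [ 7.6 25.   0.5]
```

View pics/w20.png

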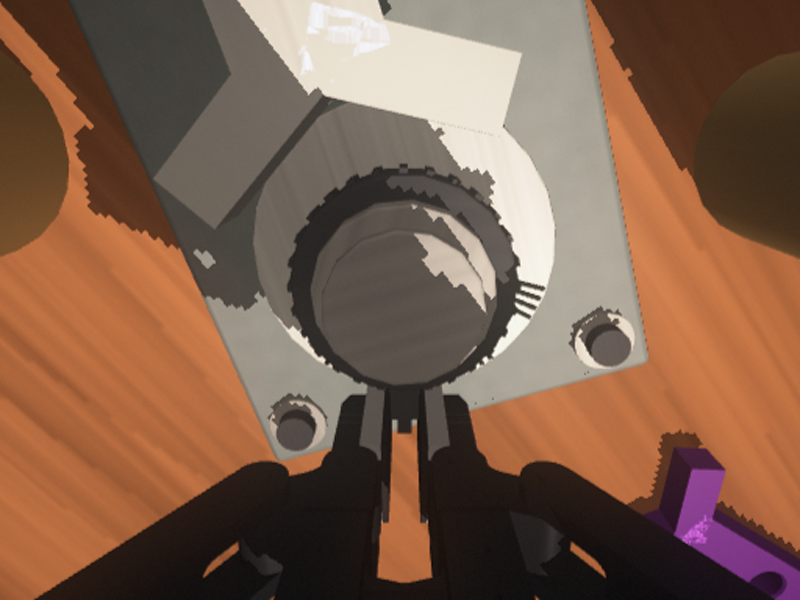

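{"api": "drive_tool", "payload": {
  "deltas": [
    [0,0,-4.5,0.0001,0.0034,0,1],
    [0,0,-4.5,0.0001,0.0034,0,1],
    [0,0,-4.5,0.0001,0.0034,0,1],
    [0,0,-4.5,0.0001,0.0034,0,1],
    [0,0,-4.5,0.0001,0.0034,0,1],
    [0,0,-4.5,0.0001,0.0034,0,1],
    [0,0,-4.5,0.0001,0.0034,0,1],
    [0,0,0,0,0,0,1]
  ]
}}

```text
time: 20.53
tcp_pos: [0.5832, 0.0493, 0.0406]
orientation: [-0.674, 0.739, -0.001, 0.0]
contact_force: [0.9, 0.2, -3.6]
finger_gap: 0.088
```

```bash
python3 ringgo.py w21
```

```text
r 0.04300242765045844 ang 1.4683014476100407 T [ 0.02 -0.12  0.02]
t 20.5333 tcp [0.5832 0.0493 0.0406] yaw -1.6629 gap 0.088 F [ 0.9  0.2 -3.6] q6 -1.509
turn [-0.1  -0.02 -2.19] shift mm [-0.5  2.1  0.6]
```

View pics/w21.png

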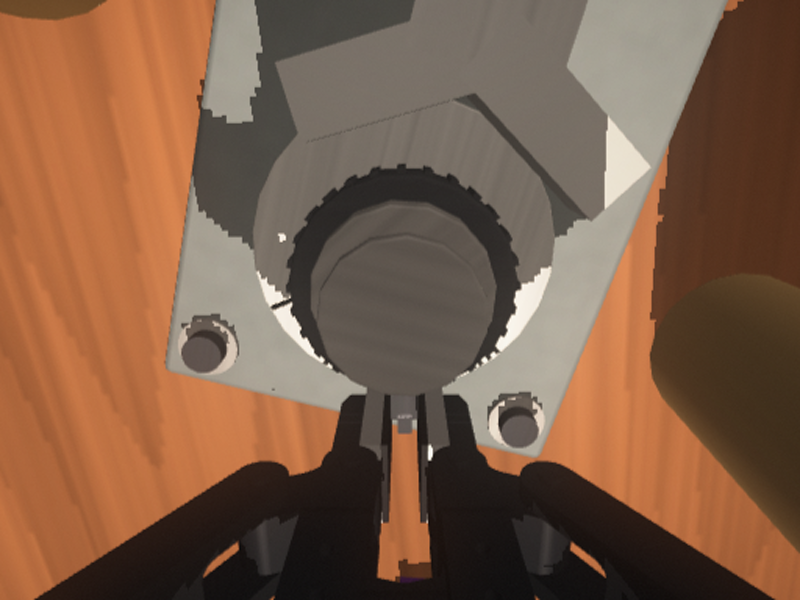

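{"api": "drive_tool", "payload": {
  "deltas": [
    [0,0,-2,0,0.0015,0,1],
    [0,0,0,0,0,0,1],
    [0,0,0,0,0,0,0.7],
    [0,0,0,0,0,0,0.5],
    [0,0,0,0,0,0,0.35],
    [0,0,0,0,0,0,0.35],
    [0,0,0,0,0,0,0.35],
    [0,0,0,0,0,0,0.35]
  ]
}}

```text
time: 21.25
tcp_pos: [0.5847, 0.0492, 0.0424]
orientation: [-0.681, 0.732, -0.002, 0.002]
contact_force: [-0.3, -0.2, -0.2]
finger_gap: 0.326
```

```bash
python3 ringgo.py w22
```

```text
r 0.04306887254918427 ang 1.4325317884968016 T [ 0.02 -0.   -0.  ]
t 21.25 tcp [0.5847 0.0492 0.0424] yaw -1.6439 gap 0.326 F [-0.3 -0.2 -0.2] q6 -1.528
turn [-0.37  0.03 -1.11] shift mm [-0.5  3.7  2.4]
```

View pics/w22.png

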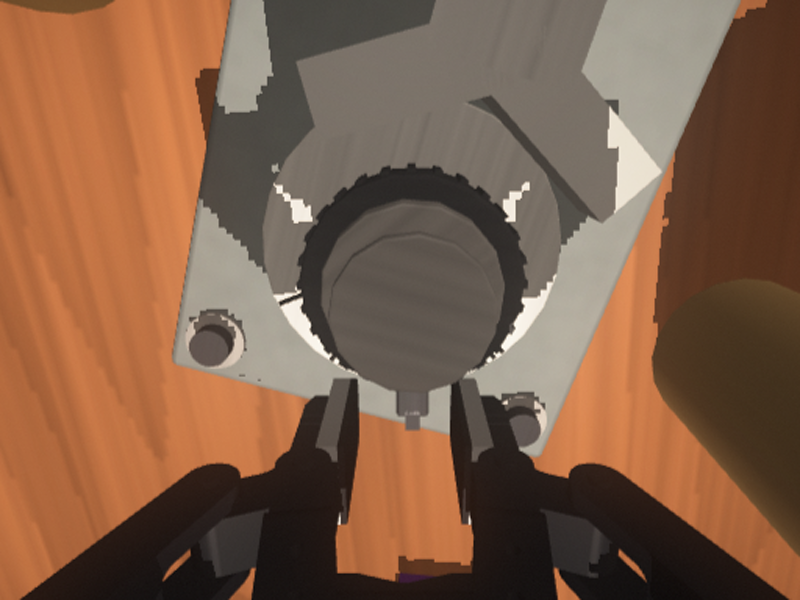

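The lug at (412,405) is free between the pads. I'll rise straight up, then back off to look.

{"api": "drive_tool", "payload": {
  "deltas": [
    [0,0,0,0,0.002,-0.004,0.3],
    [0,0,0,0,0,-0.01,0.3],
    [0,0,0,0,0,-0.02,0.3],
    [0,0,0,0,0,-0.03,0.3],
    [0,0,0,0,0,-0.035,0.3],
    [0,0,0,0,0,-0.035,0.3],
    [0,0,0,0,0,-0.02,0.3],
    [0,0,0,0,0,0,0.3]
  ]
}}

```text
time: 21.97
tcp_pos: [0.5781, 0.0495, 0.2044]
orientation: [-0.681, 0.733, -0.0, 0.0]
contact_force: [0.4, -0.7, 1.2]
finger_gap: 0.349
```

```bash
python3 ringgo.py w23
```

```text
r 0.04302222164906207 ang 1.5882071753622609 T [-0.05 -0.08 -0.05]
t 21.9667 tcp [0.5781 0.0495 0.2044] yaw -1.6445 gap 0.349 F [ 0.4 -0.7  1.2] q6 -1.527
turn [-0.02  0.02 -1.14] shift mm [ -0.6  -3.  164.4]
```

View pics/w23.png

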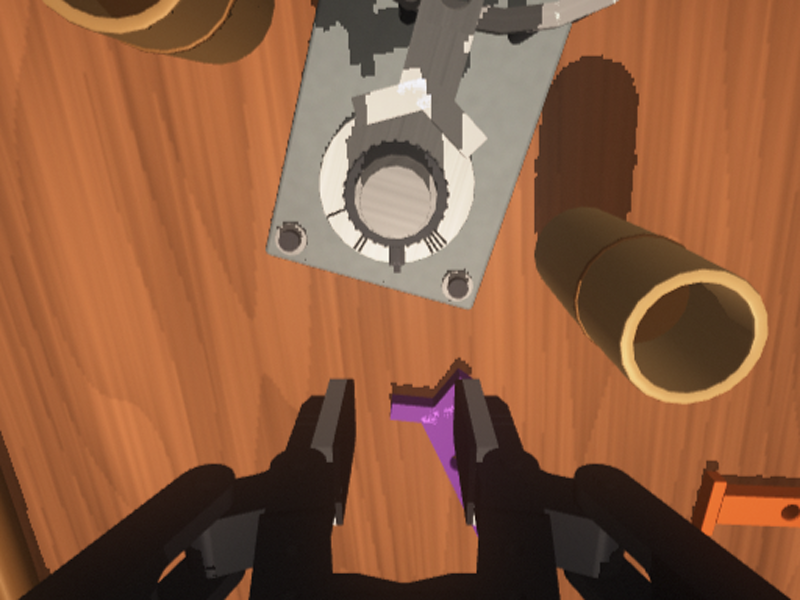

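The pointer covers the three-line mark: one line at (336,215), two at (360,243) and four at (435,240). I'll retreat for a clear overall check.

{"api": "drive_tool", "payload": {
  "deltas": [
    [0,0,0,0,0.0,-0.03,0.3],
    [0,0,0,-0.02,0.02,-0.03,0.3],
    [0,0,0,-0.02,0.035,-0.02,0.3],
    [0,0,0,-0.02,0.035,0,0.3],
    [0,0,0,-0.02,0.035,0,0.3],
    [0,0,0,-0.02,0.035,0,0.3],
    [0,0,0,-0.02,0.035,0,0.3],
    [0,0,0,0,0.02,0,0.3]
  ]
}}

```text
time: 22.68
tcp_pos: [0.3618, 0.1872, 0.2712]
orientation: [-0.677, 0.736, 0.01, -0.011]
contact_force: [-0.8, -0.1, 0.0]
finger_gap: 0.35
```

Run:
```python
from h import *
togo(.35,.15,.25,-1.64)
for n,(a,b,cc,d) in (("top",(110,270,180,340)),("side",(160,280,170,330))):
    c=cap(n,n+"9"); cr=c["color"][a:b,cc:d,::-1]; k=600/(b-a)
    cv2.imwrite(f"pics/{n}9.png",cv2.resize(cr,None,fx=k,fy=k,interpolation=cv2.INTER_CUBIC))
```

```text
t 22.6833 tcp [0.3618 0.1872 0.2712] yaw -1.6543 gap 0.35 F [-0.8 -0.1  0. ] q6 -1.182
turn [ 1.7  -0.09 -0.82] shift mm [38.   8.  21.5]
```

View pics/top9.png

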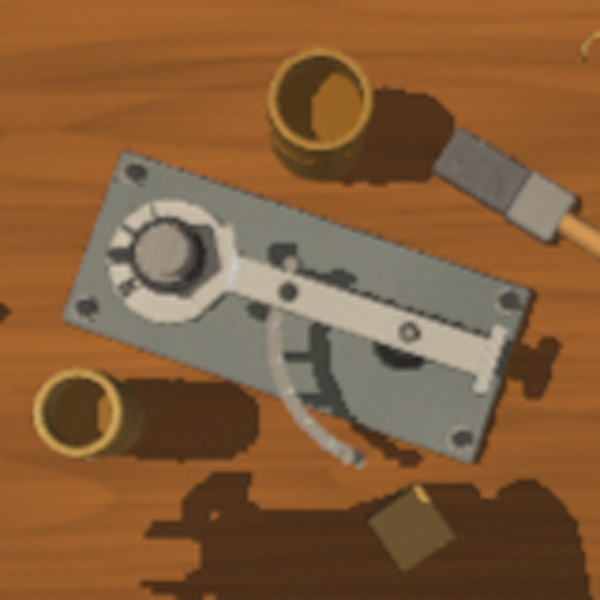

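View pics/side9.png

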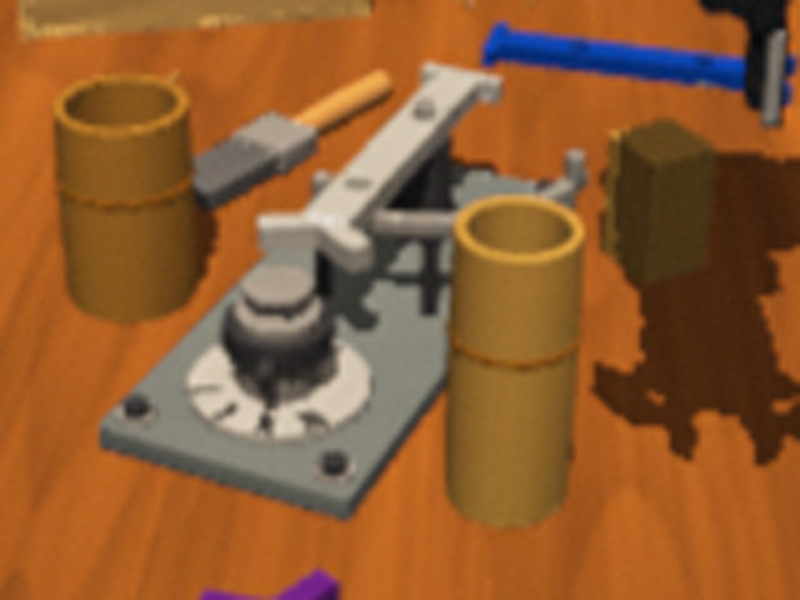

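Run:
```python
from h import *
c=pickle.load(open("top9.pkl","rb")); c0=pickle.load(open("cap0.pkl","rb"))["top"]
f=lambda p:np.array(p)/3.75+[180,110]-.37
h=ray(c,f((289,291)),.09)[:2];q=ray(c,f((409,332)),.09)[:2];s=ray(c,f((290,264)),.092)[:2]
a=np.arctan2(*(h-q)[::-1]);d=s-q
print("bar ang",a,"len",np.linalg.norm(h-q),"post lateral mm",1e3*(np.cos(a)*d[1]-np.sin(a)*d[0]))
# unmoved check: diffs on pots / brush in top view
for n,p in (("wide",(320,98)),("tall",(79,412)),("brush",(510,180)),("blank",(412,528))):
    u,v=map(int,f(p)); D=np.abs(c["color"][v-14:v+14,u-14:u+14].astype(int)-c0["color"][v-14:v+14,u-14:u+14]).mean(); print(n,round(float(D),2))
w=pickle.load(open("w16.pkl","rb"));p=w["pose"]; g=lambda x:((x[0]+.5)/1.5625-.5,(x[1]+.5)/1.5625-.5)
# side view: height of bar hole by two rays (top/side)
s9=pickle.load(open("side9.pkl","rb")); fs=lambda p:np.array(p)/5+[170,160]-.4
for n,(t,sd) in {"hole_v":((289,291),(357,183)),"pin/hole_s":((409,332),(425,108))}.items():
    A=[];b=[]
    for cc,uv in((c,f(t)),(s9,fs(sd))):
        R,o=cam(cc); dd=R@np.array([(uv[0]-cc["cx"])/cc["fx"],(uv[1]-cc["cy"])/cc["fy"],1]); dd/=np.linalg.norm(dd); P=np.eye(3)-np.outer(dd,dd);A.append(P);b.append(P@o)
    print(n,np.linalg.solve(sum(A),sum(b)))
```

```text
bar ang 1.216978974494785 len 0.0896992607343659 post lateral mm -18.2275432208743
wide 5.38
tall 5.53
brush 6.36
blank 31.5
hole_v [ 0.5462365  -0.08273087  0.08871574]
pin/hole_s [ 0.51427101 -0.16661664  0.09314189]
```

```bash
python3 -c "
from station import hand_in
print(hand_in())"
```

```text
the job is handed in; nothing more can be done
None
```

I lifted the bar off the pin, turned it end for end and lowered it back on by its hole_square, with the V-notched end towards the work support. I then swung it against the working stop and turned the height ring to the three-line mark. The job is handed in, finished by about 23 s on the robot's clock, with the arm clear of everything.

What the last checks showed:
- **Bar at home:** its direction measures 1.217 rad, the same as the jig's x axis. The post sits 18.2 mm from the bar's centre line, against 18.5 mm for contact. When pushed, the bar held against the stop at about 8 N.
- **Bar down on the pin:** by two-view triangulation the top of the bar at hole_v is about 89 mm above the bench, where 90 mm is seated. The hole_square reading was 93 mm, which is less reliable because the pin tip stands inside that hole.
- **Ring:** the pointer covers the three-line mark, with the one- and two-line marks visible on one side and the four-line mark on the other. I did not read the exact ring angle after letting go.
- **Pots, blank and brush:** they appear in the same places as at the start. The blank's image comparison differed, which I put down to the arm's shadow falling across it; its outline has not moved.

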